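# Set rinsed cups to dry and lock the guard on the drying lamp

### The arm

A 6-joint arm with a two-finger parallel gripper is mounted at the origin on the work surface. World frame = base frame: x ahead of the robot, y to its left, z up, the work surface at z = 0. Lengths are in mm, angles in rad, forces in N, time in s.
With the tool pointing down it reaches from about 300 to 875 mm from the base axis. Payload 4.2 kg.
Tool frame: the origin (TCP) lies on the centre line of the jaws, within the pads' length; the fingertips stand 17 mm ahead of it and the grasp point (between the pads) lies 2 mm behind it; x points along the fingers, y is the direction in which the jaws open and shut, and the axes are right-handed (so a half turn about x gives the same grasp; the last joint's range is limited). The gripper opens to 85 mm and grips with 20 to 120 N. Pads are 22 mm wide; open, the fingers measure 114 mm over their backs; the gripper's body (76 mm by 85 mm) begins 54 mm behind the grasp point. The pads swing forward as they close: fully open they stand 13 mm farther back than shut.
Start: joints at [1.188, 0.32, 1.565, -0, 1.257, -0.02], TCP at [204.066, 537.584, 248.338] pointing down, gripper open.
Joint ranges: [-3.11, 3.11], [-0.84, 2.01], [0.21, 2.61], [-1.34, 4.49], [0.05, 2.63], [-2.56, 2.56]. Speed limits (rad/s): [2.57, 2.57, 3.14, 3.14, 3.14, 3.14].

### API

Orientations are given as a unit quaternion [w, x, y, z].
In Python, from bench import env, viewer, close_job gives the robot as it stands. The module is installed in compiled form; this text tells all that it offers.
- The arm moves only by the shell command python3 -m handwheel 'ROWS' [OPENING]. ROWS is JSON, a list that holds one entry, the list of rows, each a list of 4 numbers: the shift along the tool's x, y, z normalised to -1 to 1, where 1 is 0.1 m, then the turn about the tool's x normalised to -1 to 1, where 1 is 360 degrees. In form: [[[tx, ty, tz, twist], ...]]. A call has 1 to 20 rows; each row is the pose to reach, as a shift and turn from the pose commanded when the call began, along the tool's axes at that moment, turning the shorter way round; what a row does not reach only later rows make up. A row lasts 1/10 s, in which the tool goes at most 50 mm and 8.59 degrees, less where a joint would pass 70% of its speed; a pose out of reach is approached as far as the arm can. A call with a number of a shift or a turn outside -1 to 1 is refused whole. A call with a gripper value outside its range is refused whole. OPENING is the opening, from -1 (shut) to 1 (fully open), so that 0 is half open, set as the call begins (- or left out, the last holds). The fingers move at their own pace and stop on an object; the grip force is fixed at half the most. Time passes only in rows, so rows that repeat a pose let the fingers close. It gives the time, the measured TCP pose, the force and the opening at its end, in the units of the state.
- env.observe(): the state, without advancing time (a new reading comes with each control period).
- viewer.grab_frame(name): name is "scene" or "top"; returns a dict with "img" (420x560x3 uint8, blue, green, red), "depth" (420x560 float32, mm along the optical axis (not along the pixel's ray), 0 where there is no reading), "mtx" (3x3 intrinsics, pixels), "k1" (the pictures are not rectified: a ray, as slopes to the right and down, at radius r is drawn at 1 + k1 r^2 times it, then the intrinsics apply), "rvec" (rotation vector, rad) and "tvec" (3), from world to camera coordinates, as OpenCV has them. Camera axes: x right, y down, z forward; pixel columns grow to the right and rows downward; lengths in mm; the calibration is good to about 2 mm. A picture is of the moment at which its call begins.
- close_job(): hands the job in, once; it reports no verdict.
The state is a dict: "time": time; "qpos": joint angles; "joint_velocities": joint speeds; "joint_torque": joint torques, N m; "tool_pos": TCP position; "orientation": TCP orientation; "wrist_force": force on the tool from outside, world axes, zero at the start; "torque": the same for the moment, N m; "width": finger opening in mm.
Only numpy, scipy, OpenCV 4.12 (cv2) and the standard library are available. Lean on these libraries where they do the work, as an engineer would, in place of code of your own. Each camera call takes 0.05 s, during which the arm holds its last target.

### The job

Set the rinsed cups to dry: hang every cup from the mat mouth-down on a draining peg of its own, right down so its closed end rests on the peg's tip, and fit the wire guard over the lamp, lugs into its slots, twisting it clockwise until it drops into its locking notches. Only when all the cups hang and the guard is locked, throw the lamp's switch lever fully over to on. Do not knock the glass bulb, and leave the magnet, the angle piece and the jar where they are.

Things in the scene. Friction and masses are not known exactly. Their poses are not given: they have to be found in the camera images.
- cup1: plain aluminium cup, 60 mm outer diameter (66 mm at the 8 mm high heavy rim), 75 mm tall, 3 mm wall, 71 mm deep, about 150 g; origin at the centre of its open mouth, z axis from the mouth towards the closed end (z points up while it stands mouth down). Starts mouth down on a fixed 4 mm black rubber mat, 110 x 460 mm. Three or four cups are present; an absent one reads None from the start
- cup2: same as cup1; may be absent
- cup3: same as cup1; may be absent
- cup4: same as cup1; may be absent
- peg1: round white draining peg, 24 mm thick, domed tip, on the fixed rack's grey rail (420 x 60 x 30 mm high); origin at its root, z along the peg, which leans 20 degrees from vertical to the rack's front (towards the robot); y level, along the row of four pegs 105 mm apart. A hung cup rests with the inside of its closed end on the tip, leaning up to 0.2 rad from the peg
- peg1_tip (a point): tip of peg1, 110 mm from its root along its z, about 133 mm above the bench
- peg2: same as peg1, number 2 along the row
- peg2_tip (a point): tip of peg2, 110 mm from its root along its z, about 133 mm above the bench
- peg3: same as peg1, number 3 along the row
- peg3_tip (a point): tip of peg3, 110 mm from its root along its z, about 133 mm above the bench
- peg4: same as peg1, number 4 along the row
- peg4_tip (a point): tip of peg4, 110 mm from its root along its z, about 133 mm above the bench
- lamp: fixed upright jar lamp; origin on its axis at bench level, z up. Grey foot plate 15 mm thick (x -57 to 57, y -158 to 57 mm), on it a black round base 88 mm in diameter that tapers in above 53 mm to its top at 66 mm; glass bulb above
- lamp_lug (a point): top outer edge, 57 mm from the axis, of the steel lug on the lamp's +x side. Three equal lugs, at 0, 120 and 240 degrees from lamp x, stick out of the base; each is 12 mm wide and 8 mm high, its top 48 mm above the bench
- bulb: the lamp's bare glass bulb, 56 mm in diameter, from 66 to 130 mm above the bench on the lamp's axis; origin at its foot
- guard: loose wire cage, open below, 280 g: steel skirt (inner radius 47, outer 53, 36 mm high), wires up to a disc 125 to 130 mm high and a grip bar on it. Origin: centre of the skirt's bottom, z up; starts standing on the bench. To lock: lower it, slot entries over the lugs, until it sits on them (origin 28 mm up), turn it clockwise from above by 49 degrees (0.855 rad); it drops 8 mm (origin 20 mm up)
- guard_grip (a point): middle of the guard's black grip bar, on its axis 154 mm above its origin; the bar is 60 mm long (guard x), 14 mm thick (guard y) and spans 130 to 162 mm above the origin
- guard_entry (a point): bottom of the slot entry on the guard's +x side, 50 mm from its axis. Three equal J slots in the skirt, at 0, 120 and 240 degrees from guard x; each entry is open at the bottom, 26 degrees wide, with its ceiling 20 mm above the skirt's bottom
- guard_notch (a point): ceiling of the locking notch of that slot. From the entry the slot runs counter-clockwise from above (towards guard +y) under the same 20 mm ceiling, over an 8 mm ledge, to the notch centred 49 degrees from the entry, 26 degrees wide, ceiling 28 mm above the skirt's bottom. With the lug in it the guard only has a few degrees of play
- switch (a joint): toggle lever of the lamp, on the foot plate 125 mm to the -y side of the lamp's axis: 0 = off (leaning to the lamp's -x), 1.0 rad = on (leaning to the lamp's +x); stays where it is left, needs about 1 N at the ball to move
- switch_tip (a point): centre of the black ball (26 mm diameter) at the end of the lever, 80 mm from its hinge axis, which lies level along the lamp's y, 37 mm above the bench; the ball is about 107 mm above the bench at either end of the swing
- magnet: T-shaped red welding magnet, 80 mm, 20 mm thick, lying beyond the rack: not part of the job; origin under its middle
- angle_iron: L-shaped welded steel piece, 120 mm long: not part of the job; origin under its middle
- jar: closed glass jar 68 mm in diameter, 90 mm tall: not part of the job; origin under its middle
Mind the look-alikes: they are no part of the job. Leave any green or turquoise look-alike of the cup4 alone.

How it is judged (in metres and radians):
On the way, in this order (a step that is already met when the one before it is completed fails the run):
1. every cup present hangs on a peg and the guard is locked on the lamp, the switch still off (((distance between cup1 and peg1 below 0.055 m and z of cup1 in the frame of peg1 above 0.025 m and angle between the z axis of cup1 and the z axis of peg1, either way round below 0.3 rad) or (distance between cup1 and peg2 below 0.055 m and z of cup1 in the frame of peg2 above 0.025 m and angle between the z axis of cup1 and the z axis of peg2, either way round below 0.3 rad) or (distance between cup1 and peg3 below 0.055 m and z of cup1 in the frame of peg3 above 0.025 m and angle between the z axis of cup1 and the z axis of peg3, either way round below 0.3 rad) or (distance between cup1 and peg4 below 0.055 m and z of cup1 in the frame of peg4 above 0.025 m and angle between the z axis of cup1 and the z axis of peg4, either way round below 0.3 rad)) and ((distance between cup2 and peg1 below 0.055 m and z of cup2 in the frame of peg1 above 0.025 m and angle between the z axis of cup2 and the z axis of peg1, either way round below 0.3 rad) or (distance between cup2 and peg2 below 0.055 m and z of cup2 in the frame of peg2 above 0.025 m and angle between the z axis of cup2 and the z axis of peg2, either way round below 0.3 rad) or (distance between cup2 and peg3 below 0.055 m and z of cup2 in the frame of peg3 above 0.025 m and angle between the z axis of cup2 and the z axis of peg3, either way round below 0.3 rad) or (distance between cup2 and peg4 below 0.055 m and z of cup2 in the frame of peg4 above 0.025 m and angle between the z axis of cup2 and the z axis of peg4, either way round below 0.3 rad)) and ((distance between cup3 and peg1 below 0.055 m and z of cup3 in the frame of peg1 above 0.025 m and angle between the z axis of cup3 and the z axis of peg1, either way round below 0.3 rad) or (distance between cup3 and peg2 below 0.055 m and z of cup3 in the frame of peg2 above 0.025 m and angle between the z axis of cup3 and the z axis of peg2, either way round below 0.3 rad) or (distance between cup3 and peg3 below 0.055 m and z of cup3 in the frame of peg3 above 0.025 m and angle between the z axis of cup3 and the z axis of peg3, either way round below 0.3 rad) or (distance between cup3 and peg4 below 0.055 m and z of cup3 in the frame of peg4 above 0.025 m and angle between the z axis of cup3 and the z axis of peg4, either way round below 0.3 rad)) and ((distance between cup4 and peg1 below 0.055 m and z of cup4 in the frame of peg1 above 0.025 m and angle between the z axis of cup4 and the z axis of peg1, either way round below 0.3 rad) or (distance between cup4 and peg2 below 0.055 m and z of cup4 in the frame of peg2 above 0.025 m and angle between the z axis of cup4 and the z axis of peg2, either way round below 0.3 rad) or (distance between cup4 and peg3 below 0.055 m and z of cup4 in the frame of peg3 above 0.025 m and angle between the z axis of cup4 and the z axis of peg3, either way round below 0.3 rad) or (distance between cup4 and peg4 below 0.055 m and z of cup4 in the frame of peg4 above 0.025 m and angle between the z axis of cup4 and the z axis of peg4, either way round below 0.3 rad)) and z of guard in the frame of lamp below 0.0235 m and horizontal distance between guard and lamp below 0.008 m and angle between guard's own z axis and vertical below 0.12 rad and value of joint switch below 0.3 rad), for 0.2 s.
2. the lamp is switched on (value of joint switch above 0.8 rad), for 0.2 s.
At the end, for the whole second after the job is handed in: every cup hangs on a peg (centre of its mouth within 55 mm of the peg's root and over 25 mm up the peg, axes within 0.3 rad); guard locked (within 8 mm of the lamp's axis, upright within 0.12 rad, origin under 23.5 mm above the lamp's); switch over 0.8 rad; cups and guard at rest (under 0.03 m/s) (((distance between cup1 and peg1 below 0.055 m and z of cup1 in the frame of peg1 above 0.025 m and angle between the z axis of cup1 and the z axis of peg1, either way round below 0.3 rad) or (distance between cup1 and peg2 below 0.055 m and z of cup1 in the frame of peg2 above 0.025 m and angle between the z axis of cup1 and the z axis of peg2, either way round below 0.3 rad) or (distance between cup1 and peg3 below 0.055 m and z of cup1 in the frame of peg3 above 0.025 m and angle between the z axis of cup1 and the z axis of peg3, either way round below 0.3 rad) or (distance between cup1 and peg4 below 0.055 m and z of cup1 in the frame of peg4 above 0.025 m and angle between the z axis of cup1 and the z axis of peg4, either way round below 0.3 rad)) and ((distance between cup2 and peg1 below 0.055 m and z of cup2 in the frame of peg1 above 0.025 m and angle between the z axis of cup2 and the z axis of peg1, either way round below 0.3 rad) or (distance between cup2 and peg2 below 0.055 m and z of cup2 in the frame of peg2 above 0.025 m and angle between the z axis of cup2 and the z axis of peg2, either way round below 0.3 rad) or (distance between cup2 and peg3 below 0.055 m and z of cup2 in the frame of peg3 above 0.025 m and angle between the z axis of cup2 and the z axis of peg3, either way round below 0.3 rad) or (distance between cup2 and peg4 below 0.055 m and z of cup2 in the frame of peg4 above 0.025 m and angle between the z axis of cup2 and the z axis of peg4, either way round below 0.3 rad)) and ((distance between cup3 and peg1 below 0.055 m and z of cup3 in the frame of peg1 above 0.025 m and angle between the z axis of cup3 and the z axis of peg1, either way round below 0.3 rad) or (distance between cup3 and peg2 below 0.055 m and z of cup3 in the frame of peg2 above 0.025 m and angle between the z axis of cup3 and the z axis of peg2, either way round below 0.3 rad) or (distance between cup3 and peg3 below 0.055 m and z of cup3 in the frame of peg3 above 0.025 m and angle between the z axis of cup3 and the z axis of peg3, either way round below 0.3 rad) or (distance between cup3 and peg4 below 0.055 m and z of cup3 in the frame of peg4 above 0.025 m and angle between the z axis of cup3 and the z axis of peg4, either way round below 0.3 rad)) and ((distance between cup4 and peg1 below 0.055 m and z of cup4 in the frame of peg1 above 0.025 m and angle between the z axis of cup4 and the z axis of peg1, either way round below 0.3 rad) or (distance between cup4 and peg2 below 0.055 m and z of cup4 in the frame of peg2 above 0.025 m and angle between the z axis of cup4 and the z axis of peg2, either way round below 0.3 rad) or (distance between cup4 and peg3 below 0.055 m and z of cup4 in the frame of peg3 above 0.025 m and angle between the z axis of cup4 and the z axis of peg3, either way round below 0.3 rad) or (distance between cup4 and peg4 below 0.055 m and z of cup4 in the frame of peg4 above 0.025 m and angle between the z axis of cup4 and the z axis of peg4, either way round below 0.3 rad)) and z of guard in the frame of lamp below 0.0235 m and horizontal distance between guard and lamp below 0.008 m and angle between guard's own z axis and vertical below 0.12 rad and linear speed of each of cup1, cup2, cup3, cup4, guard below 0.03 m/s and value of joint switch above 0.8 rad); the robot touches nothing.
It fails at once if the magnet is moved more than 40 mm (distance of magnet from where it was at the start of the episode above 0.04 m).
It fails at once if the angle_iron is moved more than 40 mm (distance of angle_iron from where it was at the start of the episode above 0.04 m).
It fails at once if the jar is moved more than 40 mm (distance of jar from where it was at the start of the episode above 0.04 m).
It fails at once if the glass bulb is struck with more than 20 N (contact force between bulb and anything else above 20 N).
Of cup1, cup2, cup3, cup4 only 3 to 4 are there at a start; the rules pass over those that are not, and their reading is None.
At some moment in a run one of cup1, cup2, cup3, cup4, guard may be knocked a few centimetres aside while the robot is not near it.
It also fails if it takes over 210 s, if anything falls off the work surface, if the arm or the gripper's body presses on something with over 40 N, if the wrist force passes 120 N, or if a joint passes its speed limit or range.

## Working session

There is one attempt and no reset: what is moved stays moved. The work goes in short steps, Python scripts to look and compute and a shell command to move; the robot and the scene stay as the last step left them, time stands still between calls to the robot, and variables do not carry over. Pictures are saved under pics/ and viewed, and the job is handed in when it is done.

```bash
mkdir -p pics; ls; cat > h.py <<'E'
import numpy as np, cv2
from bench import env, viewer
from scipy.spatial.transform import Rotation as R
def grab(n):
    f=viewer.grab_frame(n); np.savez('%s.npz'%n,**{k:np.array(v) for k,v in f.items()}); return f
def load(n): return dict(np.load('%s.npz'%n))
def cloud(f):
    h,w=f['depth'].shape; u,v=np.meshgrid(np.arange(w),np.arange(h))
    D=np.array([float(f['k1']),0,0,0,0])
    p=cv2.undistortPoints(np.stack([u,v],-1).reshape(-1,1,2).astype(np.float64),f['mtx'],D).reshape(h,w,2)
    z=f['depth'].astype(float); P=np.stack([p[...,0]*z,p[...,1]*z,z],-1)
    Rm,_=cv2.Rodrigues(f['rvec'].astype(float)); W=(P-f['tvec'].reshape(3))@Rm
    W[z==0]=np.nan; return W
def proj(f,pts):
    D=np.array([float(f['k1']),0,0,0,0])
    return cv2.projectPoints(np.array(pts,float).reshape(-1,3),f['rvec'].astype(float),f['tvec'].astype(float),f['mtx'],D)[0].reshape(-1,2)
def tool(s=None):
    s=s or env.observe(); q=s['orientation']; return np.array(s['tool_pos']),R.from_quat([q[1],q[2],q[3],q[0]]).as_matrix()
E
python3 - <<'E'
from h import *
s=env.observe();print({k:np.round(v,3) for k,v in s.items()});print(np.round(tool()[1],3))
for n in('scene','top'):
    f=grab(n);cv2.imwrite('pics/%s0.png'%n,f['img']);R_,_=cv2.Rodrigues(f['rvec'].astype(float));print(n,f['mtx'].tolist(),f['k1'],-R_.T@f['tvec'].reshape(3))
E
```

```text
pics
{'time': np.float64(0.0), 'qpos': array([ 1.188,  0.32 ,  1.566,  0.   ,  1.257, -0.02 ]), 'joint_velocities': array([ 0.001,  0.   , -0.001, -0.   , -0.001, -0.   ]), 'joint_torque': array([ 2.0000e-03, -4.1552e+01, -2.3416e+01,  0.0000e+00,  8.0000e-03,
       -0.0000e+00]), 'tool_pos': array([203.901, 537.154, 247.483]), 'orientation': array([ 0.695,  0.127,  0.696, -0.128]), 'wrist_force': array([0.249, 0.881, 0.63 ]), 'torque': array([0.061, 0.026, 0.036]), 'width': np.float64(85.137)}
[[-0.001  0.355  0.935]
 [-0.002  0.935 -0.355]
 [-1.    -0.002 -0.   ]]
scene [[493.95324057185445, 0.0, 293.80181906984865], [0.0, 493.95324057185445, 202.4963282141852], [0.0, 0.0, 1.0]] 0.034216068286675366 [1488.70861681 -380.45376582 1071.06531772]
top [[500.9715955991541, 0.0, 285.7064603203241], [0.0, 500.9715955991541, 211.0963974508484], [0.0, 0.0, 1.0]] -0.06353678549947267 [ 390.35417918  -45.91026814 1136.91632896]
```

View pics/scene0.png

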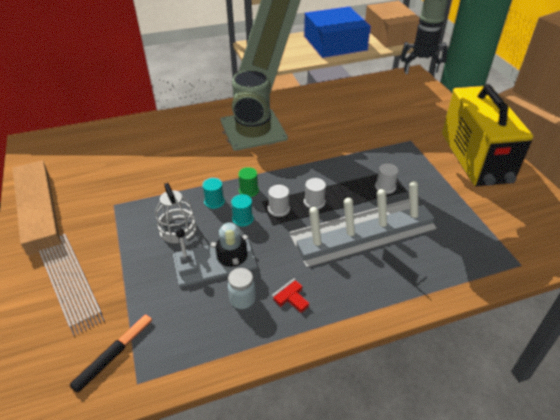

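View pics/top0.png

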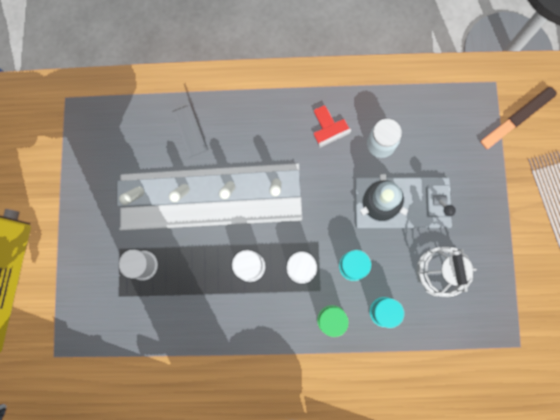

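```bash
python3 - <<'E'
from h import *
f=load('top');g=load('scene')
a=cv2.resize(f['img'][150:310,330:490],(560,560),interpolation=cv2.INTER_CUBIC)
cv2.imwrite('pics/c1.png',a)
b=cv2.resize(g['img'][160:300,140:330],(760,560),interpolation=cv2.INTER_CUBIC)
cv2.imwrite('pics/c2.png',b)
W=cloud(f)
for n,(u,v) in dict(cA=(138,265),cB=(249,266),cC=(301,267),tl1=(355,265),tl2=(387,313),gr=(334,321),bulb=(387,196),disc=(452,271),bar=(460,268),ball=(450,210),foot=(365,215),p1=(125,197),p2=(175,197),p3=(225,194),p4=(275,189),rail=(200,190),mat=(195,270),jar=(386,132),mag=(330,125)).items(): print(n,np.round(W[v,u],1))
E
```

```text
cA [449.3 303.9  78.1]
cB [441.9  65.5  77.8]
cC [437.1 -44.2  78.1]
tl1 [ 438.5 -158.2   72.9]
tl2 [ 337.3 -220.1   75.5]
gr [ 323.9 -109.5   77.7]
bulb [ 574.8 -224.1  126. ]
disc [ 418.6 -344.7  130.6]
bar [ 423.  -351.6  160.9]
ball [ 543.  -352.6  120.2]
foot [ 553.2 -192.    13.1]
p1 [588.  317.4 130. ]
p2 [585.3 212.3 127.7]
p3 [587.8 107.5 131. ]
p4 [595.    4.4 131.5]
rail [617.6 179.1  34.7]
mat [439.3 196.3   4. ]
jar [ 722.3 -236.4   89.5]
mag [ 766.7 -120.9   15.7]
```

View pics/c1.png

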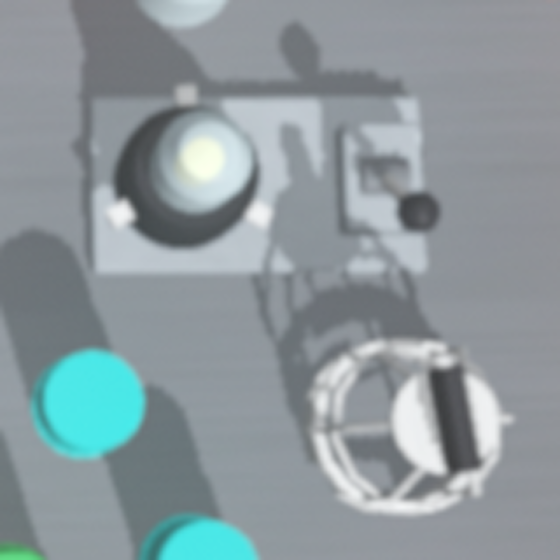

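View pics/c2.png

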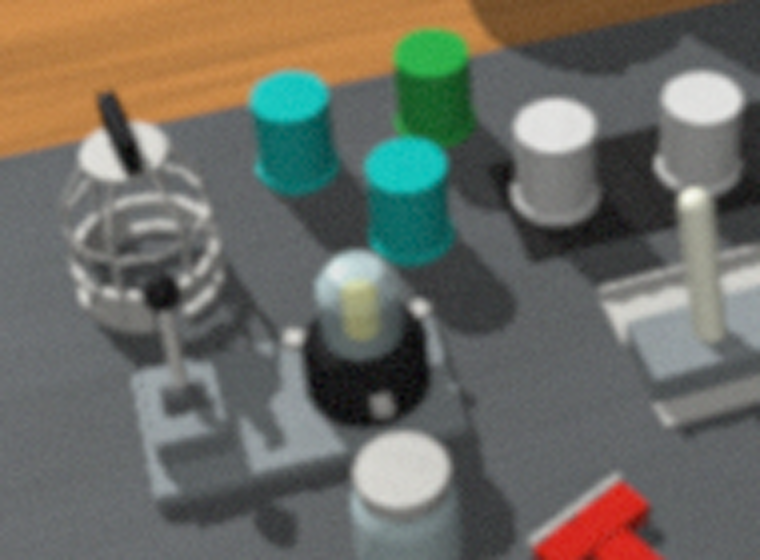

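```bash
cat > fit.py <<'E'
from h import *
from scipy.optimize import least_squares
def pts(n,xr,yr,zr):
    W=cloud(load(n)).reshape(-1,3); m=(W[:,0]>xr[0])&(W[:,0]<xr[1])&(W[:,1]>yr[0])&(W[:,1]<yr[1])&(W[:,2]>zr[0])&(W[:,2]<zr[1]); return W[m]
def capsule_sdf(P,root,a,L,r):
    t=np.clip((P-root)@a,0,L-r); return np.linalg.norm(P-root-t[:,None]*a,axis=1)-r
if __name__=='__main__':
    for n in('top','scene'):
        P=pts(n,(560,670),(-30,350),(50,150))
        def model(p):
            x,y,yaw,zo=p; f=np.array([-np.cos(yaw),-np.sin(yaw),0]); l=np.array([-np.sin(yaw),np.cos(yaw),0])
            a=np.cos(np.radians(20))*np.array([0,0,1])+np.sin(np.radians(20))*f
            return np.min([np.abs(capsule_sdf(P,np.array([x,y,30+zo])+l*105*(i-1.5),a,110,12)) for i in range(4)],0)
        r=min((least_squares(model,[x,160,0,0],loss='soft_l1',f_scale=2) for x in(610,625,640)),key=lambda r:r.cost)
        x,y,yaw,zo=r.x; print(n,len(P),np.round(r.x,3),np.median(model(r.x)))
        f=np.array([-np.cos(yaw),-np.sin(yaw),0]); l=np.array([-np.sin(yaw),np.cos(yaw),0]);a=np.cos(np.radians(20))*np.array([0,0,1])+np.sin(np.radians(20))*f
        for i in range(4): print(np.round(np.array([x,y,30+zo])+l*105*(i-1.5)+110*a,1))
        for nm,c in dict(A=(449,304),B=(442,65),C=(437,-44)).items():
            Q=pts(n,(c[0]-45,c[0]+45),(c[1]-45,c[1]+45),(20,70))
            T=pts(n,(c[0]-45,c[0]+45),(c[1]-45,c[1]+45),(72,90))
            rr=least_squares(lambda p:np.linalg.norm(Q[:,:2]-p,axis=1)-30,c,loss='soft_l1',f_scale=2)
            print(nm,len(Q),np.round(rr.x,1),'top mean',np.round(T.mean(0),1),len(T), np.round((T.max(0)+T.min(0))/2,1))
E
python3 fit.py
```

```text
top 773 [ 6.23233e+02  1.64667e+02  2.80000e-02 -3.43000e-01] 0.5096654018601985
[590.1   6.2 133. ]
[587.1 111.1 133. ]
[584.1 216.1 133. ]
[581.2 321.  133. ]
A 183 [453.6 316.5] top mean [453.1 315.2  78.5] 613 [453.  315.4  78.5]
B 44 [444.8  71.9] top mean [444.9  71.1  78.2] 610 [445.3  71.8  78.3]
C 8 [438.3 -44.4] top mean [438.1 -44.5  78.3] 631 [438.2 -44.2  78.7]
scene 1003 [ 6.24270e+02  1.63039e+02  2.40000e-02 -2.79000e-01] 1.3726234060326963
[590.4   4.7 133.1]
[587.9 109.7 133.1]
[585.4 214.6 133.1]
[582.9 319.6 133.1]
A 221 [452.4 315.1] top mean [456.2 312.6  78.1] 200 [454.8 314.6  79.3]
B 231 [444.7  70.3] top mean [448.   68.4  78.2] 228 [445.7  69.1  78.1]
C 224 [438.2 -46.1] top mean [442.3 -47.5  78.4] 233 [440.3 -46.9  78.4]
```

```bash
cat > fit2.py <<'E'
from fit import *
import sys
for n in('top','scene'):
    P=pts(n,(500,650),(-300,-150),(72,140))
    # bulb as capsule approx
    r=least_squares(lambda p:np.linalg.norm(P[:,:2]-p,axis=1).clip(0,None)-0,[575,-225]); print(n,'bulb pts',len(P),np.round(P.mean(0),1))
    P=pts(n,(500,650),(-300,-150),(22,50)); 
    r=least_squares(lambda p:np.linalg.norm(P[:,:2]-p[:2],axis=1)-44,[575,-225],loss='soft_l1',f_scale=2); print('base',len(P),np.round(r.x,1))
    P=pts(n,(480,660),(-420,-150),(11,18)); rect=cv2.minAreaRect(P[:,:2].astype(np.float32)); print('plate',rect)
    P=pts(n,(480,660),(-420,-300),(95,125)); print('ball',np.round(P.mean(0),1),len(P),np.round(P.max(0),1))
    P=pts(n,(360,500),(-420,-280),(136,175)); rect=cv2.minAreaRect(P[:,:2].astype(np.float32)); print('bar',rect,np.round(P.mean(0),1),P[:,2].max())
    d=P[:,:2]-P[:,:2].mean(0); w,v=np.linalg.eigh(d.T@d); print(' bar dir deg',np.degrees(np.arctan2(v[1,1],v[0,1])),np.sqrt(w/len(d)))
    P=pts(n,(340,520),(-440,-260),(3,34)); print('skirt n',len(P))
    r=least_squares(lambda p:np.abs(np.linalg.norm(P[:,:2]-p[:2],axis=1)-50)-3,[420,-345],loss='soft_l1',f_scale=2); print('skirt',np.round(r.x,1))
    c=r.x; ang=np.degrees(np.arctan2(P[:,1]-c[1],P[:,0]-c[0])); rad=np.linalg.norm(P[:,:2]-c,axis=1)
    m=abs(rad-50)<7; H=np.histogram(ang[m],36,(-180,180))[0]; print(H)
    P=pts(n,(360,500),(-420,-280),(122,133));print('disc',len(P),np.round((P.max(0)+P.min(0))/2,1))
E
python3 fit2.py
```

```text
top bulb pts 633 [ 577.1 -225.9  117.6]
base 176 [ 581.  -229.7]
plate ((579.7500610351562, -279.2391052246094), (215.2978515625, 113.88028717041016), 88.36027526855469)
ball [ 542.5 -351.3  116.9] 129 [ 555.2 -340.4  123.3]
bar ((421.4310302734375, -354.683837890625), (59.78446578979492, 15.191598892211914), 6.758852958679199) [ 421.5 -352.5  156.4] 165.5718574543477
 bar dir deg -173.50498780136178 [ 4.29776959 17.0591678 ]
skirt n 599
skirt [ 426.3 -350.1]
[ 0  1  9 12 12  3  0  0  0  0  0  0  1 12 11 11  9  2  3  2  6 10  8  5
 12 10 10  9 12 19 12  8  7  7  6  1]
disc 407 [ 420.5 -352.5  127.6]
scene bulb pts 447 [ 595.5 -233.7  108.9]
base 237 [ 580.8 -231.3]
plate ((580.4102172851562, -280.66876220703125), (213.6956329345703, 119.65864562988281), 88.4253158569336)
ball [ 549.9 -354.8  114. ] 86 [ 560.5 -343.1  124.7]
bar ((422.4224548339844, -355.57891845703125), (66.55309295654297, 14.446479797363281), 6.954597473144531) [ 429.6 -355.6  156. ] 166.63981388684803
 bar dir deg -171.8627128884623 [ 4.32867719 19.40192935]
skirt n 650
skirt [ 427.7 -356.6]
[17 22  7 17 16  3  3  0  6 11  7  7 16 19 21 17 19  6  0  2 14 12 13  8
  7 15  3  4  1  7  5 10  7 11 12  6]
disc 193 [ 423.4 -356.2  127.6]
```

```bash
python3 - <<'E'
from h import *
g=load('scene');b=cv2.resize(g['img'][170:260,140:210],None,fx=8,fy=8,interpolation=cv2.INTER_LANCZOS4)[:600]
f=load('top');a=cv2.resize(f['img'][235:305,410:480],None,fx=8,fy=8,interpolation=cv2.INTER_LANCZOS4)
cv2.imwrite('pics/g1.png',b);cv2.imwrite('pics/g2.png',a)
E
```

```text
(no output)
```

View pics/g1.png

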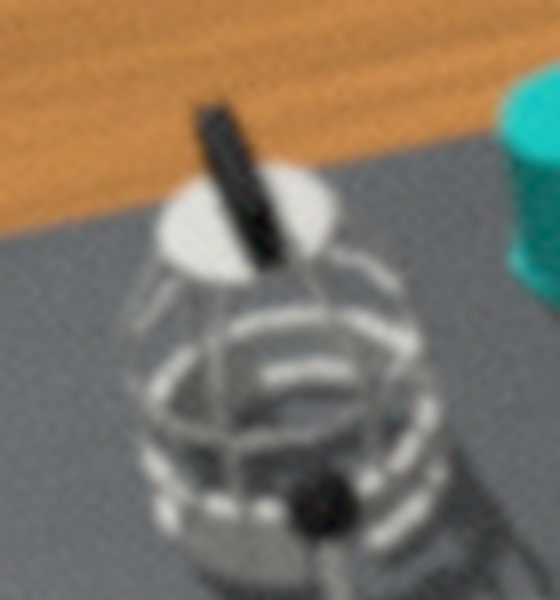

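View pics/g2.png

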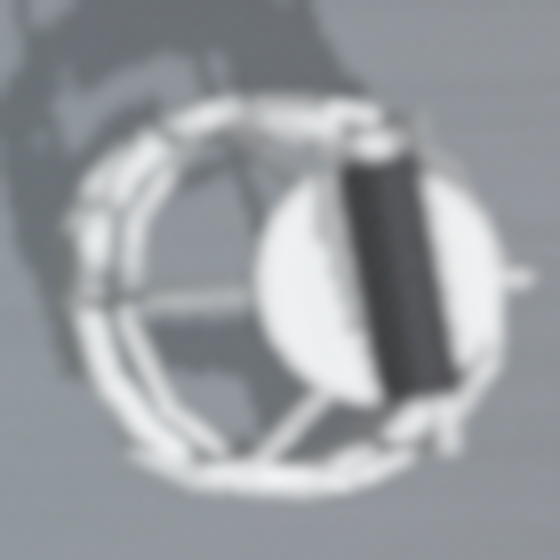

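```bash
cat > gyaw.py <<'E'
from h import *
import sys
def gyaw(cx,cy,z0=0,names=('top','scene')):
    th=np.radians(np.arange(0,360,2)); zz=np.arange(1,36,2.); T,Z=np.meshgrid(th,zz,indexing='ij')
    ev={}
    for n in names:
        f=load(n);Rm,_=cv2.Rodrigues(f['rvec'].astype(float));cam=-Rm.T@f['tvec'].reshape(3)
        best=None
        out=np.zeros(T.shape)
        for side,r in((1,53),(-1,47)):
            P=np.stack([cx+r*np.cos(T),cy+r*np.sin(T),z0+Z],-1); N=side*np.stack([np.cos(T),np.sin(T),0*T],-1)
            face=((cam-P)*N).sum(-1)/np.linalg.norm(cam-P,axis=-1)>0.25
            uv=np.round(proj(f,P)).astype(int).reshape(*T.shape,2); ok=face&(uv[...,0]>=0)&(uv[...,0]<560)&(uv[...,1]>=0)&(uv[...,1]<420)
            D=(P@Rm.T+f['tvec'].reshape(3))[...,2]
            d=np.zeros_like(D); d[ok]=f['depth'][uv[ok][:,1],uv[ok][:,0]]
            e=d-D; ok&=d>0
            out+=np.where(ok&(np.abs(e)<9),1,0)-np.where(ok&(e>14),1,0)
        ev[n]=out
    E=sum(ev.values())
    def mask(y):
        rel=(np.degrees(T)-y+13)%120-13
        return ((rel<13)&(Z<20))|((rel>=13)&(rel<36)&(Z<20)&(Z>8))|((rel>=36)&(rel<62)&(Z<28)&(Z>8))
    ys=np.arange(0,120,1); S={n:np.array([(np.where(mask(y),-1,1)*ev[n]).sum() for y in ys]) for n in names}
    for n in names:
        o=np.argsort(-S[n])[:6]; print(n,ys[o],S[n][o],'at+60:',S[n][(ys[o[0]]+60)%120])
    tot=sum(S.values());o=np.argsort(-tot)[:8]; print('tot',ys[o],tot[o],'opp',tot[(ys[o[0]]+60)%120])
    return ev
if __name__=='__main__':
    a=list(map(float,sys.argv[1:])); gyaw(*a)
E
python3 gyaw.py 422 -354 ; python3 gyaw.py 421 -352.5; python3 gyaw.py 424 -356
python3 - <<'E'
from gyaw import *
ev=gyaw(422,-354)
for n in ev:
  print(n)
  for k in range(17,-1,-1): print(''.join('#' if x>0 else '.' if x<0 else ' ' for x in ev[n][::2,k]))
E
```

```text
top [0 1 2 3 4 5] [0. 0. 0. 0. 0. 0.] at+60: 0.0
scene [ 8  6 10  7  9  4] [1052. 1046. 1030. 1026. 1016. 1012.] at+60: 254.0
tot [ 8  6 10  7  9  4  5 12] [1052. 1046. 1030. 1026. 1016. 1012. 1012.  988.] opp 254.0
top [0 1 2 3 4 5] [0. 0. 0. 0. 0. 0.] at+60: 0.0
scene [ 6  8  7  4 10  5] [1006. 1000.  992.  992.  992.  986.] at+60: 258.0
tot [ 6  8  7  4 10  5  9  3] [1006. 1000.  992.  992.  992.  986.  980.  966.] opp 258.0
top [0 1 2 3 4 5] [0. 0. 0. 0. 0. 0.] at+60: 0.0
scene [ 8  6  7  9 10  5] [920. 912. 900. 896. 894. 890.] at+60: 210.0
tot [ 8  6  7  9 10  5  4  2] [920. 912. 900. 896. 894. 890. 888. 856.] opp 210.0
top [0 1 2 3 4 5] [0. 0. 0. 0. 0. 0.] at+60: 0.0
scene [ 8  6 10  7  9  4] [1052. 1046. 1030. 1026. 1016. 1012.] at+60: 254.0
tot [ 8  6 10  7  9  4  5 12] [1052. 1046. 1030. 1026. 1016. 1012. 1012.  988.] opp 254.0
top
                                                                                          
                                                                                          
                                                                
[... 2334 characters left out ...]
  #..  .   .###  #. ####### ##### #..           ## ############ 
  ..######### ##            # .# .   #### ########### # ## ##..           ## ############ 
   .######### # #           ####      ############### ###  #.             ############### 
    ####### # # #           ###    #  ##############  ### ##              ############### 
    ####### ## ##           ### #  #  ##############  ##   #.##           ############### 
   ############ #           ### ## #  ##############  ##  #  ##           ##############  
  ###############           ###### #  ##############   # ## ###           ############### 
  ###############            ##### #  ##############     #####            ###### ########
```

```bash
cat > go.py <<'E'
from h import *
import sys
x,y,z,yy=map(float,sys.argv[1:5]); s=env.observe(); p,M=tool(s); d=M.T@(np.array([x,y,z])-p)/100
cur=np.degrees(np.arctan2(M[1,1],M[0,1])); t=-((yy-cur+180)%360-180)/360
print('t',round(s['time'],1),'pos',np.round(p,1),'yyaw',round(cur,2),'tilt',np.round(np.degrees(np.arccos(-M[2,0])),2),'F',np.round(s['wrist_force'],1),'w',round(float(s['width']),1),'q6',round(s['qpos'][5],2),'ROW',np.round(d,3),'twist',round(t,4))
E
python3 go.py 453 315.5 160 91.5
python3 -m handwheel '[[[0,-0.2,0.2,-0.02],[0.2,-0.5,0.5,-0.04],[0.4,-0.8,0.8,-0.062],[0.5,-1,1,-0.062],[0.5,-1,1,-0.062],[0.5,-1,1,-0.062],[0.5,-1,1,-0.062],[0.5,-1,1,-0.062]]]' 1
python3 go.py 453 315.5 160 91.5
```

```text
t 0.1 pos [203.9 537.2 247.6] yyaw 69.21 tilt 0.09 F [ 0.8 -0.5 -0.9] w 85.3 q6 -0.02 ROW [ 0.877 -1.187  3.116] twist -0.0619
time: 0.9
tool_pos: [262.0, 409.8, 198.7]
orientation: [0.707, -0.009, 0.707, 0.01]
wrist_force: [-0.8, 0.1, -0.6]
width: 85.8
t 0.9 pos [262.  409.8 198.7] yyaw 91.6 tilt 0.08 F [-0.8  0.1 -0.6] w 85.8 q6 -0.62 ROW [ 0.387 -0.997  1.883] twist 0.0003
```

```bash

python3 -m handwheel '[[[0,-0.2,0.4,0],[0.1,-0.5,0.9,0],[0.1,-0.5,1,0],[0.1,-0.5,1,0]]]' >/dev/null
python3 -m handwheel '[[[0.1,-0.3,0.5,0],[0.25,-0.5,0.88,0],[0.25,-0.5,0.88,0],[0.25,-0.5,0.88,0],[0.25,-0.5,0.88,0]]]'
python3 go.py 453 315.5 66 91.5
python3 - <<'E'
from h import *
for n in('top','scene'):
    f=grab(n);cv2.imwrite('pics/%s1.png'%n,f['img'])
E
python3 fit.py | grep -E 'top |scene|A|B|C'
```

```text
time: 1.8
tool_pos: [451.5, 314.8, 163.6]
orientation: [0.707, -0.01, 0.707, 0.01]
wrist_force: [-0.3, 0.9, 0.0]
width: 85.5
t 1.8 pos [451.5 314.8 163.6] yyaw 91.6 tilt 0.04 F [-0.3  0.9  0. ] w 85.5 q6 -1.01 ROW [0.976 0.006 0.015] twist 0.0003
top 776 [ 6.23351e+02  1.64587e+02  2.80000e-02 -4.04000e-01] 0.5199613049283416
A 139 [453.9 316.5] top mean [437.3 314.4  78.4] 211 [453.  315.1  77.9]
B 46 [444.8  71.9] top mean [444.8  71.1  78.2] 612 [445.3  72.   78. ]
C 5 [438.3 -44.5] top mean [438.1 -44.5  78.3] 629 [438.3 -44.3  78.9]
scene 994 [ 6.24144e+02  1.63152e+02  2.80000e-02 -2.46000e-01] 1.5529586037808638
A 227 [452.3 314.8] top mean [456.1 312.2  78. ] 204 [455.6 313.6  78.9]
B 233 [444.7  69.7] top mean [448.4  68.7  78.2] 228 [446.9  68.6  78.5]
C 226 [438.2 -46.1] top mean [442.3 -47.2  78.2] 236 [440.7 -46.4  78.5]
```

View pics/scene1.png

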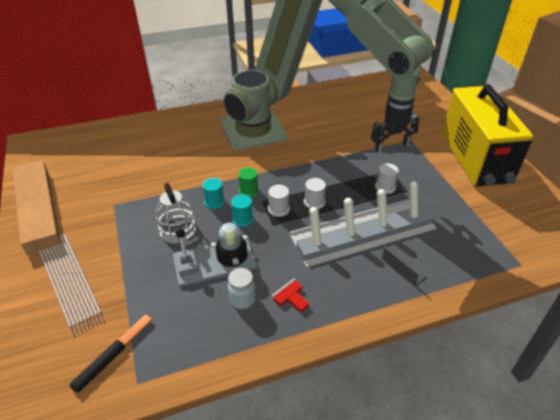

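Candidates (top image): metal cups on the mat at (138,265), (249,266) and (301,267). Not wanted: turquoise (355,265) and (387,313), green (334,321), jar (386,132). I take (138,265) first and check it in a crop.

```bash
python3 - <<'E'
from h import *
g=load('scene');cv2.imwrite('pics/ca.png',cv2.resize(g['img'][110:220,340:450],None,fx=5,fy=5,interpolation=cv2.INTER_CUBIC))
E
```

```text
(no output)
```

View pics/ca.png

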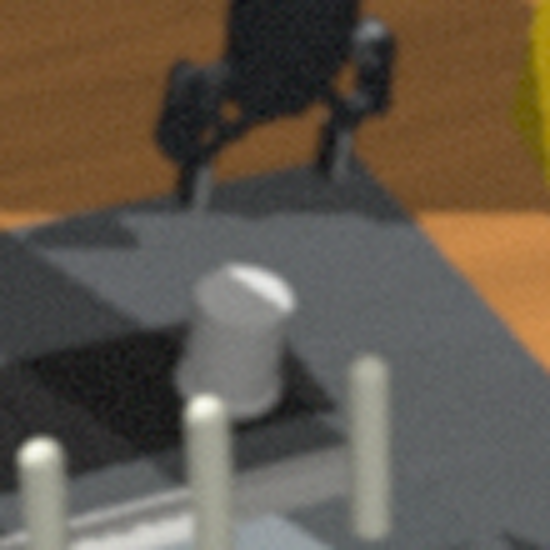

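```bash

python3 -m handwheel '[[[0.3,0.005,0.015,0],[0.6,0.005,0.015,0],[0.8,0.005,0.015,0],[0.96,0.005,0.015,0],[0.96,0.005,0.015,0],[0.96,0.005,0.015,0]]]' 
python3 -m handwheel '[[[0,0,0,0],[0,0,0,0],[0,0,0,0],[0,0,0,0],[0,0,0,0],[0,0,0,0],[0,0,0,0],[0,0,0,0]]]' -1
python3 -m handwheel '[[[-0.1,0,0,0],[-0.3,0,0,0],[-0.6,0,0,0],[-0.9,0,0,0],[-1,0,0,0],[-1,0,0,0]]]'
python3 go.py 600 320 240 91.6
```

```text
time: 2.5
tool_pos: [453.8, 315.0, 68.0]
orientation: [0.707, -0.01, 0.707, 0.01]
wrist_force: [-0.3, 0.0, 0.1]
width: 85.5
time: 3.3
tool_pos: [454.8, 315.1, 69.3]
orientation: [0.708, -0.009, 0.706, 0.01]
wrist_force: [-1.1, 0.6, 7.2]
width: 58.9
time: 3.9
tool_pos: [454.8, 314.6, 169.0]
orientation: [0.708, -0.009, 0.706, 0.01]
wrist_force: [0.4, 0.0, -2.7]
width: 58.5
t 3.9 pos [454.8 314.6 169. ] yyaw 91.53 tilt 0.22 F [ 0.4  0.  -2.7] w 58.5 q6 -1.01 ROW [-0.705  0.017  1.455] twist -0.0002
```

```bash

python3 -m handwheel '[[[-0.2,0,0.1,0],[-0.46,0.01,0.5,0],[-0.46,0.02,0.9,0],[-0.46,0.02,1,0],[-0.46,0.02,1,0]]]' >/dev/null
python3 -m handwheel '[[[0,0.02,0.3,0],[0,0.04,0.44,0],[0,0.06,0.44,0],[0,0.06,0.44,0],[0,0.06,0.44,0]]]'
python3 go.py 598 320.3 212 91.6
python3 - <<'E'
from h import *
for n in('top','scene'):
    f=grab(n);
g=load('scene')
cv2.imwrite('pics/pa.png',cv2.resize(g['img'][90:260,330:500],None,fx=3.5,fy=3.5,interpolation=cv2.INTER_CUBIC))
from fit import pts
for n in('top','scene'):
    P=pts(n,(540,660),(270,370),(145,190))
    print(n,len(P))
    from scipy.optimize import least_squares
    Q=P[(P[:,2]<195)&(P[:,2]>158)]
    r=least_squares(lambda p:np.linalg.norm(Q[:,:2]-p,axis=1)-30,(598,320),loss='soft_l1',f_scale=2);print(len(Q),r.x)
E
```

```text
time: 4.9
tool_pos: [596.1, 326.0, 212.8]
orientation: [0.706, -0.01, 0.708, 0.009]
wrist_force: [-0.1, -1.0, -0.3]
width: 58.7
t 4.9 pos [596.1 326.  212.8] yyaw 91.58 tilt 0.14 F [-0.1 -1.  -0.3] w 58.7 q6 -1.12 ROW [ 0.008 -0.058  0.017] twist -0.0001
top 262
150 [593.94646373 327.07469012]
scene 279
190 [595.48013815 327.04359623]
```

View pics/pa.png

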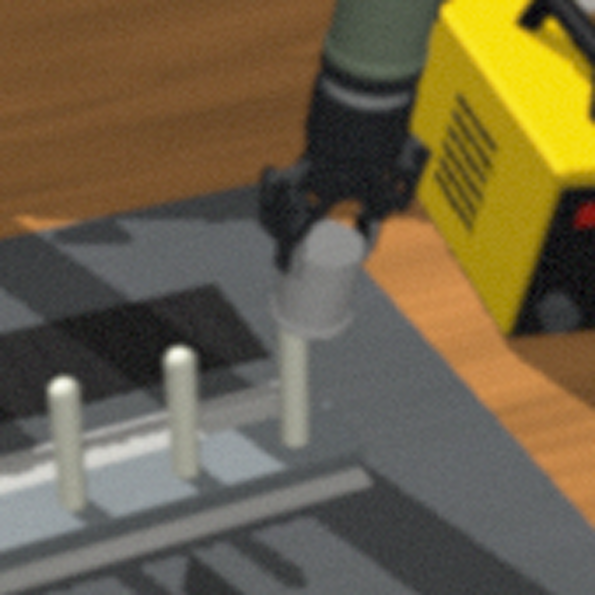

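```bash

python3 -m handwheel '[[[0,-0.06,0.02,0],[0,-0.065,0.022,0],[0.1,-0.065,0.022,0],[0.2,-0.065,0.022,0],[0.3,-0.065,0.022,0],[0.4,-0.065,0.022,0],[0.5,-0.065,0.022,0],[0.6,-0.065,0.022,0],[0.6,-0.065,0.022,0]]]'
python3 go.py 598.3 319.5 136 91.6
```

```text
time: 5.9
tool_pos: [599.4, 319.2, 151.1]
orientation: [0.706, -0.01, 0.708, 0.009]
wrist_force: [-0.1, -0.5, -1.5]
width: 58.5
t 5.9 pos [599.4 319.2 151.1] yyaw 91.54 tilt 0.21 F [-0.1 -0.5 -1.5] w 58.5 q6 -1.13 ROW [ 0.151  0.004 -0.01 ] twist -0.0002
```

```bash

python3 -m handwheel '[[[0.05,0.004,-0.01,0],[0.1,0.004,-0.01,0],[0.15,0.004,-0.01,0],[0.15,0.004,-0.01,0]]]'
python3 -m handwheel '[[[0,0,-0.03,0],[0,0,-0.06,0],[0,0,-0.06,0]]]'
python3 -m handwheel '[[[0,0,-0.03,0],[0,0,-0.06,0],[0,0,-0.06,0]]]'
python3 -m handwheel '[[[0.0,0,-0.03,0],[0.0,0,-0.05,0],[0,0,-0.05,0]]]'
python3 - <<'E'
from h import *
for n in('top','scene'):
    f=grab(n);
g=load('scene')
cv2.imwrite('pics/pb.png',cv2.resize(g['img'][110:260,350:500],None,fx=4,fy=4,interpolation=cv2.INTER_CUBIC))
E
```

```text
time: 6.3
tool_pos: [598.9, 319.8, 137.5]
orientation: [0.707, -0.01, 0.707, 0.009]
wrist_force: [-0.6, -0.6, -1.5]
width: 58.6
time: 6.6
tool_pos: [592.9, 319.9, 138.7]
orientation: [0.707, -0.009, 0.707, 0.01]
wrist_force: [-1.4, -0.4, -1.2]
width: 58.4
time: 6.9
tool_pos: [588.6, 319.9, 139.2]
orientation: [0.709, -0.009, 0.706, 0.01]
wrist_force: [4.5, -0.5, -1.6]
width: 58.5
time: 7.2
tool_pos: [585.1, 319.9, 139.4]
orientation: [0.71, -0.009, 0.704, 0.01]
wrist_force: [7.7, -0.2, -1.5]
width: 58.6
```

View pics/pb.png

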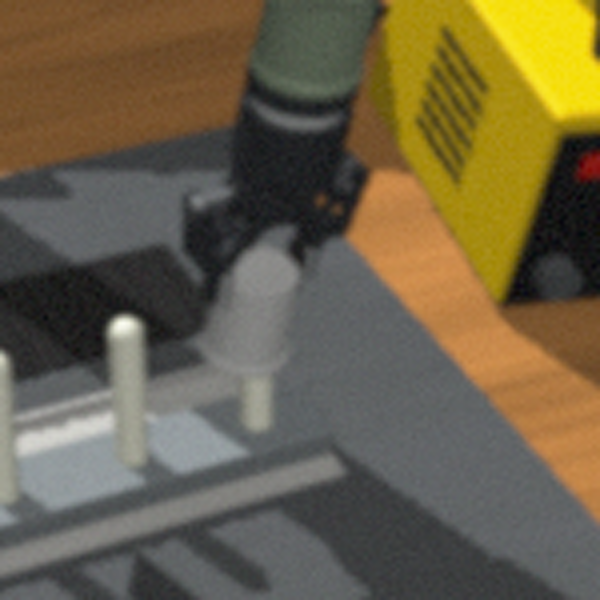

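```bash

python3 -m handwheel '[[[0.0,0,-0.05,0],[0.02,0,-0.1,0],[0.04,0,-0.12,0],[0.04,0,-0.12,0]]]'
python3 -m handwheel '[[[0.03,0,0,0],[0.06,0,-0.01,0],[0.06,0,-0.01,0]]]'
python3 - <<'E'
from h import *
for n in('top','scene'):
    f=grab(n);
g=load('scene')
cv2.imwrite('pics/pc.png',cv2.resize(g['img'][110:260,350:500],None,fx=4,fy=4,interpolation=cv2.INTER_CUBIC))
E
```

```text
time: 7.7
tool_pos: [572.6, 320.0, 135.8]
orientation: [0.709, -0.009, 0.705, 0.01]
wrist_force: [6.7, 1.2, -0.2]
width: 58.5
time: 8.0
tool_pos: [570.1, 319.7, 128.7]
orientation: [0.708, -0.009, 0.706, 0.01]
wrist_force: [5.4, 0.9, 3.2]
width: 58.2
```

View pics/pc.png

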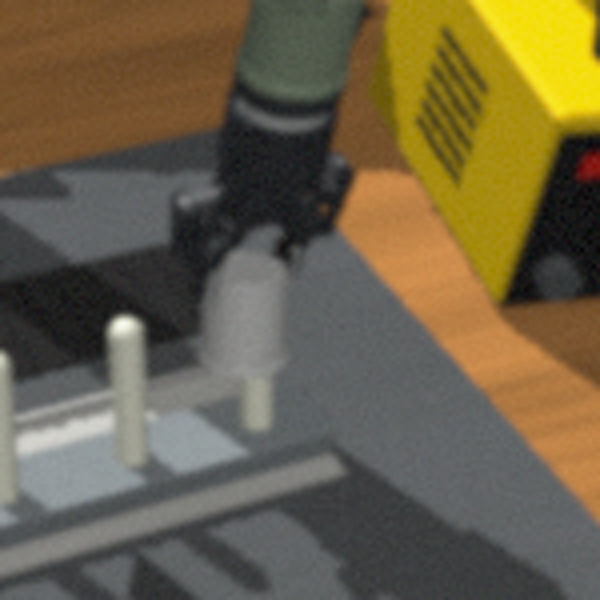

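```bash

python3 -m handwheel '[[[0,0,0,0],[0,0,0,0],[0,0,0,0],[0,0,0,0],[0,0,0,0]]]' 1
python3 -m handwheel '[[[-0.1,0,0,0],[-0.3,0,0,0],[-0.6,0,0,0],[-0.9,0,0,0],[-1,0,-0.2,0],[-1,0,-0.4,0],[-1,0,-0.7,0],[-1,0,-1,0],[-1,0,-1,0]]]'
python3 - <<'E'
from h import *
for n in('top','scene'):
    f=grab(n);
g=load('scene')
cv2.imwrite('pics/pd.png',cv2.resize(g['img'][110:260,350:500],None,fx=4,fy=4,interpolation=cv2.INTER_CUBIC))
E
```

```text
time: 8.6
tool_pos: [568.8, 319.1, 128.0]
orientation: [0.707, -0.01, 0.707, 0.009]
wrist_force: [0.3, -0.6, 0.7]
width: 85.3
time: 9.5
tool_pos: [466.1, 316.2, 229.5]
orientation: [0.707, -0.01, 0.708, 0.01]
wrist_force: [1.0, -0.7, 0.6]
width: 85.3
```

View pics/pd.png

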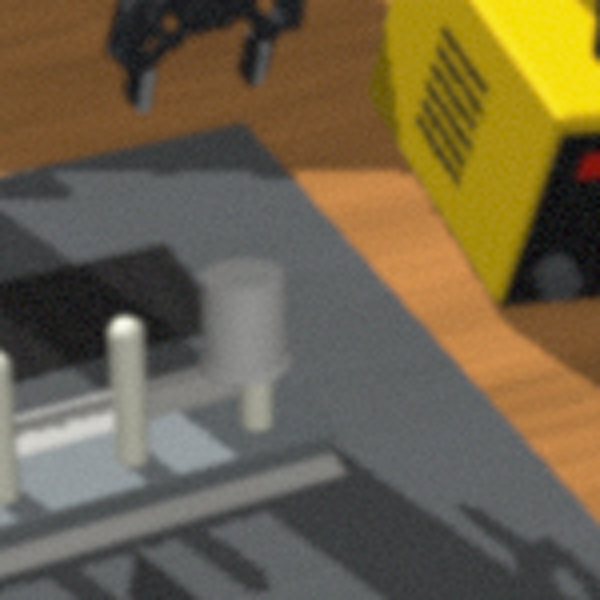

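Hangs. Fit its pose to check the criteria.

```bash
cat > hang.py <<'E'
from fit import *
import sys
i=int(sys.argv[1]); yaw=0.028
l=np.array([-np.sin(yaw),np.cos(yaw),0]);f=np.array([-np.cos(yaw),-np.sin(yaw),0])
a=np.cos(np.radians(20))*np.array([0,0,1])+np.sin(np.radians(20))*f
root=np.array([623.7,163.8,30])+l*105*(1.5-i)   # i=0: y~320
tip=root+110*a
P=np.vstack([pts(n,(tip[0]-60,tip[0]+75),(tip[1]-48,tip[1]+48),(62,165)) for n in('top','scene')])
def sdf(p):
    m=p[:3];th,ph=p[3],p[4]
    ax=np.array([np.sin(th)*-1,np.sin(ph),0]);ax[2]=np.sqrt(1-ax@ax)
    d=P-m;h=d@ax;r=np.linalg.norm(d-h[:,None]*ax,axis=1)
    R_=np.where(h<8,33,30)
    q=np.stack([r-R_,np.abs(h-37.5)-37.5],1)
    return np.linalg.norm(np.maximum(q,0),axis=1)+np.minimum(q.max(1),0)
m0=tip-71*a
rs=[least_squares(sdf,[*(m0+[dx,0,dz]),t,0],loss='soft_l1',f_scale=2) for t in(0.1,0.3) for dx in(-10,10) for dz in(0,15)]
r=min(rs,key=lambda r:r.cost);p=r.x
ax=np.array([-np.sin(p[3]),np.sin(p[4]),0]);ax[2]=np.sqrt(1-ax@ax)
d=p[:3]-root
print('n',len(P),'mouth',np.round(p[:3],1),'tilt',np.round(p[3:],2),'res',np.round(np.median(np.abs(sdf(p))),2),'| dist',np.round(np.linalg.norm(d),1),'z on peg',np.round(d@a,1),'angle',np.round(np.arccos(ax@a),3))
E
python3 hang.py 0; python3 fit.py | grep -E '^(B|C|top|sc)'; python3 go.py 445 70.7 160 91.6
```

```text
n 1634 mouth [592.5 321.1  61.1] tilt [ 0.34 -0.02] res 1.14 | dist 41.1 z on peg 38.4 angle 0.015
top 1297 [6.15005e+02 1.56167e+02 3.40000e-02 1.71130e+01] 5.587032127400555
t 9.6 pos [469.4 316.8 229.5] yyaw 91.58 tilt 0.13 F [-0.3  0.4  0.5] w 85.6 q6 -1.02 ROW [ 0.692 -2.454 -0.313] twist -0.0001hang.py:11: RuntimeWarning: invalid value encountered in sqrt
  ax=np.array([np.sin(th)*-1,np.sin(ph),0]);ax[2]=np.sqrt(1-ax@ax)
fit.py:22: RuntimeWarning: Mean of empty slice.
  print(nm,len(Q),np.round(rr.x,1),'top mean',np.round(T.mean(0),1),len(T), np.round((T.max(0)+T.min(0))/2,1))
  ret = um.true_divide(
Traceback (most recent call last):
  File "fit.py", line 22, in <module>
    print(nm,len(Q),np.round(rr.x,1),'top mean',np.round(T.mean(0),1),len(T), np.round((T.max(0)+T.min(0))/2,1))
                                                                                        ~~~~~^^^
ValueError: zero-size array to reduction operation maximum which has no identity
```

```bash

python3 -m handwheel '[[[0,-0.2,0,0],[0.1,-0.5,-0.1,0],[0.3,-0.9,-0.2,0],[0.5,-1,-0.3,0],[0.5,-1,-0.3,0]]]' >/dev/null
python3 -m handwheel '[[[0,-0.5,0,0],[0,-1,0,0],[0,-1,0,0]]]' >/dev/null
python3 -m handwheel '[[[0,-0.3,0,0],[0.1,-0.46,0,0],[0.1,-0.46,0,0],[0.1,-0.46,0,0]]]' >/dev/null
cat > cups.py <<'E'
from fit import *
import warnings; warnings.filterwarnings('ignore')
for n in('top','scene'):
    grab(n)
    for nm,c in dict(B=(445,71),C=(438,-45)).items():
        Q=pts(n,(c[0]-60,c[0]+60),(c[1]-52,c[1]+52),(20,78)); T=pts(n,(c[0]-60,c[0]+60),(c[1]-52,c[1]+52),(74,84))
        if len(Q)<20 and len(T)<20: print(nm,'none');continue
        rr=least_squares(lambda p:np.linalg.norm(Q[:,:2]-p,axis=1)-30,c,loss='soft_l1',f_scale=2)
        print(n,nm,len(Q),np.round(rr.x,1),len(T),np.round(T.mean(0),1) if len(T) else '')
E
python3 cups.py; python3 go.py 445 70.7 68 91.6
```

```text
B none
top C 299 [436.2 -51.1] 621 [438.2 -44.5  78.3]
scene B 328 [444.7  70.1] 214 [448.2  68.9  78.7]
scene C 333 [438.1 -46.1] 217 [441.4 -47.2  78.7]
t 10.9 pos [447.  71. 169.] yyaw 91.59 tilt 0.1 F [-0.4  0.2 -0.2] w 85.3 q6 -1.47 ROW [ 1.01  -0.003 -0.021] twist -0.0
```

```bash

python3 -m handwheel '[[[0.3,0,-0.02,0],[0.6,0,-0.02,0],[0.8,0,-0.02,0],[1,0,-0.02,0],[1,0,-0.02,0],[1,0,-0.02,0]]]' 
python3 -m handwheel '[[[0,0,0,0],[0,0,0,0],[0,0,0,0],[0,0,0,0],[0,0,0,0],[0,0,0,0],[0,0,0,0],[0,0,0,0]]]' -1
python3 -m handwheel '[[[-0.1,0,0,0],[-0.3,0,0,0],[-0.6,0,0,0],[-0.9,0,0,0],[-1,0,0,0],[-1,0,0,0]]]'
python3 -m handwheel '[[[-0.2,0.1,0.1,0],[-0.45,0.3,0.4,0],[-0.45,0.4,0.9,0],[-0.45,0.4,1,0],[-0.45,0.4,1,0]]]'
python3 go.py 604.3 109.5 136 91.6
```

```text
time: 11.5
tool_pos: [444.5, 70.5, 68.7]
orientation: [0.707, -0.01, 0.707, 0.01]
wrist_force: [0.2, -0.3, 0.1]
width: 85.0
time: 12.3
tool_pos: [445.0, 70.2, 70.0]
orientation: [0.708, -0.009, 0.706, 0.01]
wrist_force: [-0.1, 1.0, 5.9]
width: 58.6
time: 12.9
tool_pos: [444.7, 69.8, 169.8]
orientation: [0.708, -0.009, 0.706, 0.01]
wrist_force: [-0.6, 0.1, -1.0]
width: 58.2
time: 13.4
tool_pos: [543.2, 112.4, 210.8]
orientation: [0.706, -0.01, 0.708, 0.009]
wrist_force: [-0.1, 0.3, -2.8]
width: 58.7
t 13.4 pos [543.2 112.4 210.8] yyaw 91.54 tilt 0.22 F [-0.1  0.3 -2.8] w 58.7 q6 -1.41 ROW [ 0.746 -0.045  0.612] twist -0.0002
```

```bash

python3 -m handwheel '[[[-0.02,-0.02,0.3,0],[-0.02,-0.035,0.5,0],[-0.02,-0.035,0.6,0],[-0.02,-0.035,0.6,0]]]'
python3 go.py 603 109.8 137.5 91.6
python3 - <<'E'
from h import *
for n in('top','scene'): grab(n)
from fit import pts
from scipy.optimize import least_squares
for n in('top','scene'):
    Q=pts(n,(540,660),(60,160),(158,200))
    r=least_squares(lambda p:np.linalg.norm(Q[:,:2]-p,axis=1)-30,(603,110),loss='soft_l1',f_scale=2);print(len(Q),r.x)
E
```

```text
time: 13.8
tool_pos: [602.1, 110.1, 213.9]
orientation: [0.706, -0.009, 0.708, 0.009]
wrist_force: [-0.7, -0.3, -2.1]
width: 58.4
t 13.8 pos [602.1 110.1 213.9] yyaw 91.5 tilt 0.18 F [-0.7 -0.3 -2.1] w 58.4 q6 -1.43 ROW [ 0.764 -0.003  0.011] twist -0.0003
23 [601.58876398 111.48651006]
244 [601.16377938 109.42037641]
```

```bash

python3 -m handwheel '[[[0,0,0.012,0],[0.1,0,0.012,0],[0.2,0,0.012,0],[0.3,0,0.012,0],[0.4,0,0.012,0],[0.5,0,0.012,0],[0.6,0,0.012,0],[0.68,0,0.012,0],[0.76,0,0.012,0],[0.76,0,0.012,0]]]'
python3 -m handwheel '[[[0,0,-0.03,0],[0,0,-0.06,0],[0,0,-0.09,0],[0,0,-0.12,0],[0,0,-0.12,0]]]'
python3 -m handwheel '[[[0.0,0,-0.05,0],[0.0,0,-0.1,0],[0.02,0,-0.14,0],[0.04,0,-0.17,0],[0.04,0,-0.17,0]]]'
python3 -m handwheel '[[[0.03,0,0,0],[0.06,0,-0.01,0],[0.06,0,-0.01,0]]]'
python3 go.py 575 109.5 128.7 91.6
python3 - <<'E'
from h import *
for n in('top','scene'):
    f=grab(n);
g=load('scene')
cv2.imwrite('pics/pe.png',cv2.resize(g['img'][140:260,280:430],None,fx=4,fy=4,interpolation=cv2.INTER_CUBIC))
E
```

```text
time: 14.9
tool_pos: [603.4, 110.4, 137.9]
orientation: [0.706, -0.01, 0.708, 0.009]
wrist_force: [-0.7, -0.2, -1.4]
width: 58.3
time: 15.4
tool_pos: [593.2, 110.3, 140.3]
orientation: [0.709, -0.009, 0.706, 0.01]
wrist_force: [3.5, -0.8, -0.8]
width: 59.0
time: 15.9
tool_pos: [577.7, 110.4, 136.8]
orientation: [0.71, -0.009, 0.704, 0.01]
wrist_force: [5.2, 1.9, -0.3]
width: 58.1
time: 16.2
tool_pos: [575.1, 109.9, 129.6]
orientation: [0.708, -0.009, 0.706, 0.01]
wrist_force: [5.6, 1.5, 1.5]
width: 58.5
t 16.2 pos [575.1 109.9 129.6] yyaw 91.53 tilt 0.17 F [5.6 1.5 1.5] w 58.5 q6 -1.43 ROW [ 0.009 -0.004 -0.001] twist -0.0002
```

View pics/pe.png

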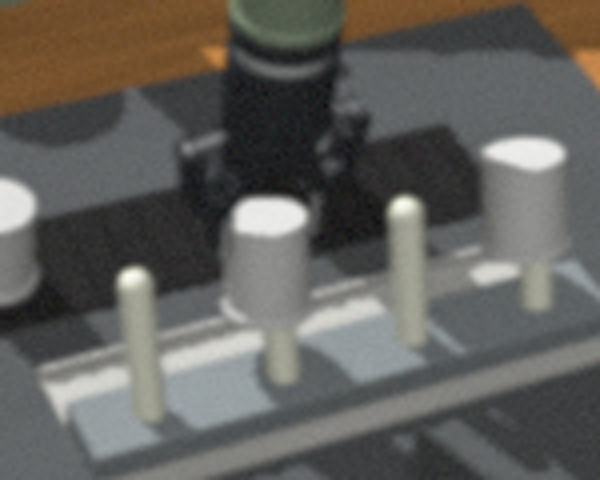

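```bash

python3 -m handwheel '[[[0.01,0,0,0],[0.01,0,0,0],[0,0,0,0],[0,0,0,0],[0,0,0,0]]]' 1
python3 -m handwheel '[[[-0.1,0,0,0],[-0.3,0,0,0],[-0.6,0,0,0],[-0.9,0,0,0],[-1,0,-0.2,0],[-1,0,-0.5,0],[-1,-0.2,-0.9,0],[-1,-0.5,-1,0],[-1,-1,-1,0],[-1,-1,-1,0]]]'
python3 cups.py;python3 hang.py 2 2>/dev/null;python3 hang.py 0 2>/dev/null; python3 go.py 438.3 -45.2 165 91.6
```

```text
time: 16.8
tool_pos: [573.6, 109.7, 129.1]
orientation: [0.707, -0.009, 0.707, 0.009]
wrist_force: [-0.2, -0.1, -0.6]
width: 85.0
time: 17.8
tool_pos: [476.4, 2.9, 230.5]
orientation: [0.708, -0.008, 0.706, 0.007]
wrist_force: [0.6, -0.2, -0.7]
width: 85.4
B none
top C 115 [440.9 -40.1] 251 [437.9 -49.1  78.3]
B none
scene C 323 [438.3 -46.1] 219 [441.4 -47.4  78.8]
n 795 mouth [597.4 110.3  60.8] tilt [ 0.33 -0.02] res 1.14 | dist 41.5 z on peg 38.5 angle 0.024
n 1639 mouth [592.6 321.1  61.1] tilt [ 0.35 -0.02] res 1.09 | dist 41.0 z on peg 38.3 angle 0.013
t 17.9 pos [476.9   6.4 230.1] yyaw 91.37 tilt 0.07 F [-0.   1.   0.2] w 85.1 q6 -1.61 ROW [ 0.65  -0.507 -0.399] twist -0.0006
```

```bash

python3 -m handwheel '[[[0.2,-0.3,-0.2,0],[0.5,-0.52,-0.39,0],[0.65,-0.52,-0.39,0],[0.65,-0.52,-0.39,0]]]' 
python3 go.py 438.3 -45.2 68.5 91.6
```

```text
time: 18.3
tool_pos: [437.8, -45.0, 162.8]
orientation: [0.705, -0.009, 0.709, 0.01]
wrist_force: [0.2, 0.2, 0.2]
width: 85.4
t 18.3 pos [437.8 -45.  162.8] yyaw 91.56 tilt 0.26 F [0.2 0.2 0.2] w 85.4 q6 -1.73 ROW [ 0.943 -0.003  0.009] twist -0.0001
```

```bash

python3 -m handwheel '[[[0.3,0,0.01,0],[0.6,0,0.01,0],[0.8,0,0.01,0],[0.94,0,0.01,0],[0.94,0,0.01,0],[0.94,0,0.01,0]]]' 
python3 -m handwheel '[[[0,0,0,0],[0,0,0,0],[0,0,0,0],[0,0,0,0],[0,0,0,0],[0,0,0,0],[0,0,0,0],[0,0,0,0]]]' -1
python3 -m handwheel '[[[-0.1,0,0,0],[-0.3,0,0,0],[-0.6,0,0,0],[-0.9,0,0,0],[-1,0,0,0],[-1,0,0,0]]]'
python3 -m handwheel '[[[-0.2,0.1,0.1,0],[-0.45,0.3,0.4,0],[-0.45,0.5,0.9,0],[-0.45,0.5,1,0],[-0.45,0.5,1,0]]]'
python3 go.py 605.5 5 215 91.6
```

```text
time: 18.9
tool_pos: [441.5, -45.2, 71.1]
orientation: [0.708, -0.01, 0.706, 0.01]
wrist_force: [-0.9, 0.5, 0.2]
width: 85.4
time: 19.7
tool_pos: [441.2, -45.7, 71.9]
orientation: [0.708, -0.009, 0.706, 0.009]
wrist_force: [-1.0, 1.8, 7.2]
width: 57.8
time: 20.3
tool_pos: [441.0, -46.0, 171.8]
orientation: [0.708, -0.01, 0.706, 0.009]
wrist_force: [0.1, 0.8, -1.1]
width: 57.7
time: 20.8
tool_pos: [539.5, 7.2, 213.0]
orientation: [0.706, -0.01, 0.708, 0.01]
wrist_force: [-1.9, -0.2, -1.4]
width: 58.0
t 20.8 pos [539.5   7.2 213. ] yyaw 91.61 tilt 0.19 F [-1.9 -0.2 -1.4] w 58.0 q6 -1.61 ROW [-0.022 -0.041  0.659] twist 0.0
```

```bash

python3 -m handwheel '[[[-0.04,-0.02,0.3,0],[-0.04,-0.04,0.5,0],[-0.04,-0.04,0.68,0],[-0.04,-0.04,0.68,0],[-0.04,-0.04,0.68,0]]]'
python3 go.py 608 4.5 140 91.6
python3 - <<'E'
from h import *
for n in('top','scene'): grab(n)
from fit import pts
from scipy.optimize import least_squares
for n in('top','scene'):
    Q=pts(n,(540,660),(-50,55),(158,200))
    r=least_squares(lambda p:np.linalg.norm(Q[:,:2]-p,axis=1)-30,(603,5),loss='soft_l1',f_scale=2);print(len(Q),r.x)
E
```

```text
time: 21.3
tool_pos: [604.9, 4.1, 217.8]
orientation: [0.705, -0.009, 0.709, 0.009]
wrist_force: [-0.1, -0.3, -0.7]
width: 57.9
t 21.3 pos [604.9   4.1 217.8] yyaw 91.5 tilt 0.26 F [-0.1 -0.3 -0.7] w 57.9 q6 -1.61 ROW [0.778 0.003 0.034] twist -0.0003
143 [601.83547476   5.24726633]
259 [601.89322588   3.45919522]
```

Cup axis about 3 mm behind the TCP, as expected; shift +3.5 mm and lower.

```bash

python3 -m handwheel '[[[0,0.01,0.03,0],[0.1,0.01,0.03,0],[0.2,0.01,0.03,0],[0.3,0.01,0.03,0],[0.4,0.01,0.03,0],[0.5,0.01,0.03,0],[0.6,0.01,0.03,0],[0.68,0.01,0.03,0],[0.76,0.01,0.03,0],[0.76,0.01,0.03,0]]]'
python3 -m handwheel '[[[0,0,-0.03,0],[0,0,-0.06,0],[0,0,-0.09,0],[0,0,-0.12,0],[0,0,-0.12,0]]]'
python3 -m handwheel '[[[0.0,0,-0.05,0],[0.0,0,-0.1,0],[0.02,0,-0.14,0],[0.04,0,-0.17,0],[0.04,0,-0.17,0]]]'
python3 -m handwheel '[[[0.03,0,0,0],[0.06,0,-0.01,0],[0.06,0,-0.01,0]]]'
python3 go.py 580 5 130 91.6
python3 - <<'E'
from h import *
for n in('top','scene'):
    f=grab(n);
g=load('scene')
cv2.imwrite('pics/pf.png',cv2.resize(g['img'][140:260,250:400],None,fx=4,fy=4,interpolation=cv2.INTER_CUBIC))
E
```

```text
time: 22.4
tool_pos: [609.2, 5.7, 141.9]
orientation: [0.706, -0.009, 0.708, 0.01]
wrist_force: [0.4, -0.6, -0.7]
width: 57.5
time: 22.9
tool_pos: [598.6, 5.4, 144.1]
orientation: [0.708, -0.009, 0.706, 0.01]
wrist_force: [0.9, 1.0, 0.8]
width: 58.2
time: 23.4
tool_pos: [582.3, 4.6, 140.1]
orientation: [0.709, -0.01, 0.705, 0.009]
wrist_force: [4.5, -1.0, 1.5]
width: 57.6
time: 23.7
tool_pos: [580.0, 4.7, 133.1]
orientation: [0.707, -0.01, 0.707, 0.009]
wrist_force: [4.0, -1.5, 1.5]
width: 57.5
t 23.7 pos [580.    4.7 133.1] yyaw 91.54 tilt 0.03 F [ 4.  -1.5  1.5] w 57.5 q6 -1.61 ROW [0.031 0.003 0.   ] twist -0.0002
```

View pics/pf.png

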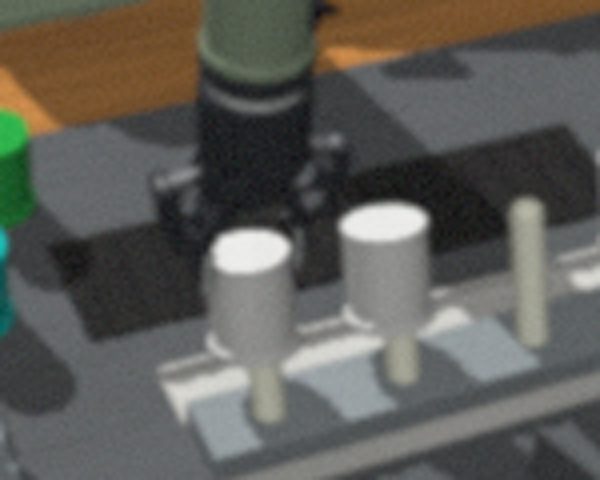

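```bash

python3 -m handwheel '[[[0.01,0,-0.02,0],[0.03,0,-0.04,0],[0.04,0,-0.04,0],[0.04,0,-0.04,0]]]'
python3 -m handwheel '[[[0,0,0,0],[0,0,0,0],[0,0,0,0],[0,0,0,0],[0,0,0,0]]]' 1
python3 -m handwheel '[[[-0.1,0,0,0],[-0.3,0,0,0],[-0.6,0,0,0],[-0.9,0,0,0],[-1,0,-0.2,0],[-1,0,-0.5,0],[-1,-0.2,-0.9,0],[-1,-0.5,-1,0],[-1,-1,-1,0],[-1,-1,-1,0]]]'
python3 cups.py;python3 hang.py 3 2>/dev/null;python3 hang.py 2 2>/dev/null;python3 hang.py 0 2>/dev/null;python3 fit2.py;  python3 gyaw.py 422 -354;python3 - <<'E'
from h import *
cv2.imwrite('pics/s5.png',load('scene')['img']);cv2.imwrite('pics/t5.png',load('top')['img'])
E
```

```text
time: 24.2
tool_pos: [576.9, 4.8, 129.9]
orientation: [0.708, -0.009, 0.706, 0.009]
wrist_force: [6.2, 0.3, 4.5]
width: 57.6
time: 24.7
tool_pos: [575.3, 4.8, 128.9]
orientation: [0.707, -0.009, 0.708, 0.01]
wrist_force: [0.2, -0.2, 0.4]
width: 85.3
time: 25.7
tool_pos: [478.4, -102.2, 230.5]
orientation: [0.708, -0.008, 0.706, 0.007]
wrist_force: [0.3, 0.8, 0.6]
width: 85.5
B none
C none
B none
C none
n 1543 mouth [600.7   5.3  61.1] tilt [ 0.35 -0.  ] res 1.1 | dist 41.5 z on peg 38.6 angle 0.008
n 1548 mouth [597.7 110.4  61.1] tilt [ 0.34 -0.01] res 1.13 | dist 41.5 z on peg 38.6 angle 0.011
n 1640 mouth [592.1 321.   61. ] tilt [ 0.34 -0.02] res 1.19 | dist 41.2 z on peg 38.5 angle 0.015
top bulb pts 174 [ 594.5 -230.7  120.5]
base 64 [ 592.1 -250.7]
plate ((579.7598876953125, -279.16119384765625), (215.51768493652344, 113.76731872558594), 88.31716918945312)
ball [ 542.5 -351.3  116.9] 130 [ 555.3 -340.7  124.4]
bar ((421.3738708496094, -354.7497863769531), (59.75227737426758, 15.502741813659668), 6.730283260345459) [ 421.8 -352.4  156.5] 166.16888680839818
 bar dir deg -173.247
[... 344 characters left out ...]
515625, 121.54602813720703), 88.74211120605469)
ball [ 550.2 -354.8  114.3] 86 [ 561.9 -343.1  124.7]
bar ((423.2556457519531, -355.3228454589844), (62.51744079589844, 14.44530963897705), 6.3508195877075195) [ 429.4 -355.8  156.2] 165.73668311098635
 bar dir deg -171.9643426046534 [ 4.26969876 19.20305513]
skirt n 701
skirt [ 427.8 -355.6]
[13 23  4 20 12  7  4  1  6 10 11  8 15 17 17 18 18  4  0  2 13 12 10  9
  9 15  5  4  0  7  1  8  9 10 13  7]
disc 193 [ 423.4 -356.1  127.6]
top [0 1 2 3 4 5] [0. 0. 0. 0. 0. 0.] at+60: 0.0
scene [ 6  8  7  4  5 10] [1083. 1081. 1063. 1051. 1051. 1049.] at+60: 273.0
tot [ 6  8  7  4  5 10  9  3] [1083. 1081. 1063. 1051. 1051. 1049. 1045. 1017.] opp 273.0
```

View pics/s5.png

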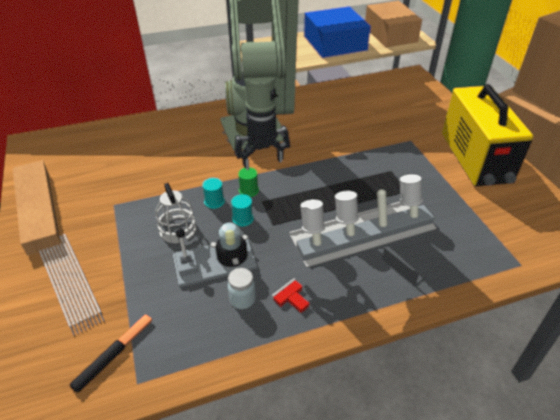

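View pics/t5.png

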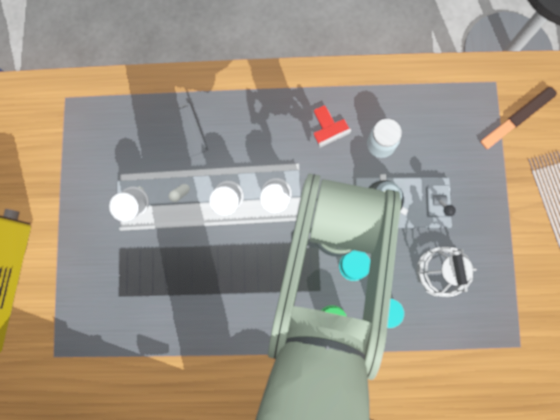

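```bash
python3 go.py 422 -354.7 230 96.7
python3 -m handwheel '[[[0,-0.4,-0.1,0],[0,-0.8,-0.2,-0.007],[0,-1,-0.25,-0.014],[0,-1,-0.25,-0.014]]]' >/dev/null
python3 -m handwheel '[[[0,-0.4,-0.1,0],[0,-0.8,-0.2,0],[0,-1,-0.25,0],[0,-1,-0.25,0]]]' 
python3 go.py 422 -354.7 230 96.7
```

```text
t 25.8 pos [478.5 -98.6 229.9] yyaw 91.38 tilt 0.05 F [0.9 0.4 0.1] w 85.6 q6 -1.82 ROW [-2.000e-03 -2.546e+00 -6.260e-01] twist -0.0148
time: 26.6
tool_pos: [443.6, -301.1, 229.2]
orientation: [0.706, -0.04, 0.706, 0.04]
wrist_force: [0.2, 0.6, -1.0]
width: 85.4
t 26.6 pos [ 443.6 -301.1  229.2] yyaw 96.47 tilt 0.02 F [ 0.2  0.6 -1. ] w 85.4 q6 -2.3 ROW [-0.008 -0.508 -0.275] twist -0.0006
```

```bash

python3 -m handwheel '[[[0,-0.3,-0.15,0],[0,-0.5,-0.275,-0.0006],[0,-0.5,-0.275,-0.0006],[0.2,-0.5,-0.275,-0.0006],[0.2,-0.5,-0.275,-0.0006]]]' 
python3 go.py 422 -354.7 154 96.7
python3 - <<'E'
from h import *
g=grab('scene');cv2.imwrite('pics/gg.png',cv2.resize(g['img'][120:260,110:260],None,fx=4,fy=4,interpolation=cv2.INTER_CUBIC))
E
```

```text
time: 27.1
tool_pos: [421.1, -350.3, 207.3]
orientation: [0.705, -0.041, 0.707, 0.044]
wrist_force: [-0.4, 0.7, 0.4]
width: 84.9
t 27.1 pos [ 421.1 -350.3  207.3] yyaw 96.87 tilt 0.33 F [-0.4  0.7  0.4] w 84.9 q6 -2.41 ROW [ 0.533 -0.047  0.005] twist 0.0005
```

View pics/gg.png

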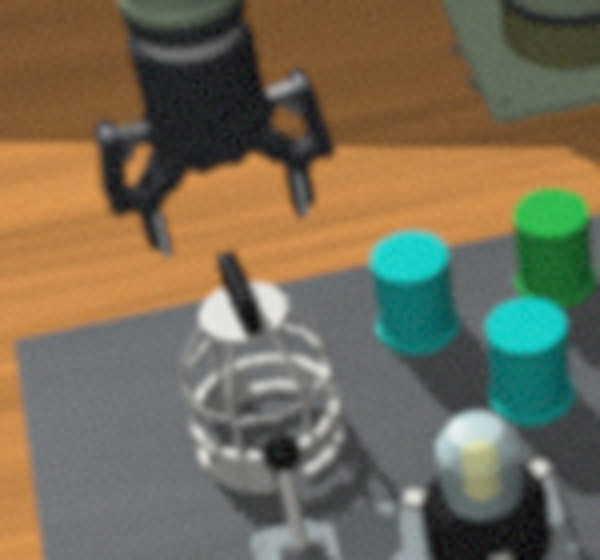

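```bash

python3 -m handwheel '[[[0.1,-0.045,0,0],[0.25,-0.045,0,0],[0.4,-0.045,0,0],[0.53,-0.045,0,0],[0.53,-0.045,0,0],[0.53,-0.045,0,0]]]' 
python3 go.py 422 -354.7 154 96.7
python3 -m handwheel '[[[0,0,0,0],[0,0,0,0],[0,0,0,0],[0,0,0,0],[0,0,0,0],[0,0,0,0],[0,0,0,0],[0,0,0,0],[0,0,0,0],[0,0,0,0],[0,0,0,0],[0,0,0,0]]]' -1
python3 go.py 422 -354.7 154 96.7
```

```text
time: 27.75
tool_pos: [422.2, -358.0, 156.4]
orientation: [0.706, -0.042, 0.706, 0.042]
wrist_force: [0.4, 0.2, -0.1]
width: 85.3
t 27.8 pos [ 422.2 -358.   156.4] yyaw 96.8 tilt 0.01 F [ 0.4  0.2 -0.1] w 85.3 q6 -2.41 ROW [0.024 0.033 0.002] twist 0.0003
time: 28.95
tool_pos: [421.7, -357.8, 156.3]
orientation: [0.706, -0.042, 0.706, 0.042]
wrist_force: [-0.2, 1.6, 1.7]
width: 12.9
t 28.9 pos [ 421.7 -357.8  156.3] yyaw 96.79 tilt 0.03 F [-0.2  1.6  1.7] w 12.9 q6 -2.41 ROW [0.023 0.03  0.006] twist 0.0002
```

```bash

python3 -m handwheel '[[[-0.1,0,0,0],[-0.3,0,0,0],[-0.6,0,0,0],[-0.9,0,0,0],[-1,0,0,0],[-1,0,0,0]]]'
python3 -m handwheel '[[[-0.3,0,0,0],[-0.6,0,0,0],[-0.6,0,0,0],[-0.6,0.0,0.3,0],[-0.6,0.3,0.6,0],[-0.6,0.6,0.9,0],[-0.6,0.9,1,0],[-0.6,0.9,1,0]]]'
python3 go.py 581.2 -229.8 316 88.4
```

```text
time: 29.55
tool_pos: [422.4, -358.8, 257.7]
orientation: [0.707, -0.043, 0.705, 0.041]
wrist_force: [0.4, -0.3, -3.6]
width: 12.6
time: 30.35
tool_pos: [510.7, -252.8, 313.0]
orientation: [0.704, -0.042, 0.707, 0.045]
wrist_force: [0.2, -1.4, -3.1]
width: 12.7
t 30.4 pos [ 510.7 -252.8  313. ] yyaw 97.04 tilt 0.38 F [ 0.2 -1.4 -3.1] w 12.7 q6 -2.18 ROW [-0.033  0.142  0.728] twist 0.024
```

```bash

python3 -m handwheel '[[[0,0,0,0],[0,0,0,0]]]' 
cat > gfit.py <<'E'
from fit import *
p,M=tool();print('tool',np.round(p,1), np.degrees(np.arctan2(M[1,1],M[0,1])))
z0=p[2]-156.3
for n in('top','scene'):
    grab(n)
    P=pts(n,(p[0]-80,p[0]+80),(p[1]-80,p[1]+80),(z0-4,z0+37))
    c=least_squares(lambda q:np.abs(np.linalg.norm(P[:,:2]-q,axis=1)-50)-3,p[:2],loss='soft_l1',f_scale=2).x
    d=np.linalg.norm(P[:,:2]-c,axis=1); m=abs(d-50)<6
    print(n,len(P),m.sum(),np.round(c-p[:2],1),'zr',np.round(np.percentile(P[m][:,2],[2,98]),1))
E
python3 gfit.py
python3 - <<'E'
from gyaw import *
p,M=tool()
for dx,dy in((0,0),(1,2),(-1,-2),(0,3)): print(dx,dy);gyaw(p[0]+dx,p[1]+dy,p[2]-156.3,('scene',))
cv2.imwrite('pics/gh.png',cv2.resize(load('scene')['img'][100:240,130:280],None,fx=4,fy=4,interpolation=cv2.INTER_CUBIC))
E
```

```text
time: 30.55
tool_pos: [509.8, -257.3, 314.7]
orientation: [0.705, -0.041, 0.707, 0.042]
wrist_force: [-0.2, -0.3, -2.9]
width: 12.6
tool [ 509.8 -257.3  314.7] 96.75793432032003
top 292 292 [-1.1  1. ] zr [159.8 195.2]
scene 633 623 [-1.3 -0.4] zr [158.7 195. ]
0 0
scene [6 7 8 5 4 9] [1391. 1375. 1375. 1353. 1337. 1323.] at+60: 207.0
tot [ 6  7  8  5  4  9 10  3] [1391. 1375. 1375. 1353. 1337. 1323. 1293. 1279.] opp 207.0
1 2
scene [4 6 5 2 3 7] [1094. 1078. 1074. 1070. 1064. 1054.] at+60: 28.0
tot [4 6 5 2 3 7 8 9] [1094. 1078. 1074. 1070. 1064. 1054. 1054. 1026.] opp 28.0
-1 -2
scene [6 8 7 9 5 4] [1344. 1340. 1326. 1320. 1318. 1314.] at+60: 274.0
tot [ 6  8  7  9  5  4 10  3] [1344. 1340. 1326. 1320. 1318. 1314. 1302. 1274.] opp 274.0
0 3
scene [4 2 3 5 6 0] [1124. 1120. 1112. 1106. 1100. 1092.] at+60: 116.0
tot [4 2 3 5 6 0 1 7] [1124. 1120. 1112. 1106. 1100. 1092. 1088. 1082.] opp 116.0
```

View pics/gh.png

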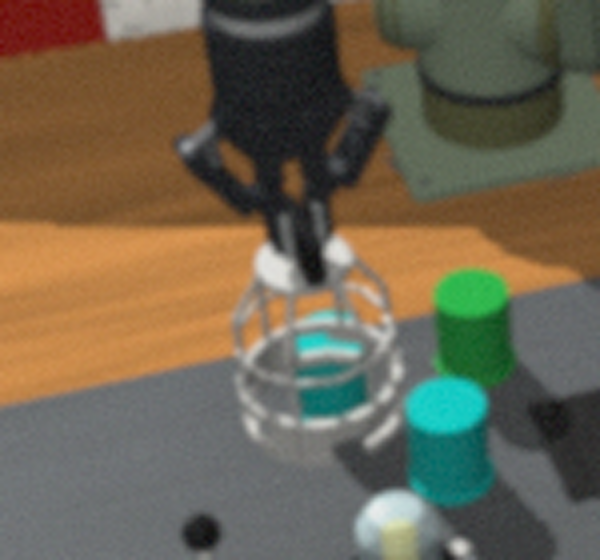

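```bash
python3 go.py 582.2 -230 314 88.4
python3 -m handwheel '[[[0,0.1,0.2,0.008],[0,0.16,0.5,0.016],[0,0.187,0.687,0.0232],[0,0.187,0.687,0.0232],[0,0.187,0.687,0.0232],[0,0.187,0.687,0.0232]]]' 
python3 gfit.py; python3 go.py 582.2 -230 314 88.4
```

```text
t 30.6 pos [ 510.  -257.7  315.4] yyaw 96.71 tilt 0.07 F [-0.2  1.  -3.2] w 12.9 q6 -2.18 ROW [0.014 0.191 0.75 ] twist 0.0231
time: 31.25
tool_pos: [575.6, -230.9, 316.1]
orientation: [0.707, 0.01, 0.707, -0.01]
wrist_force: [-0.1, 0.4, -2.9]
width: 12.8
tool [ 575.6 -230.9  316.1] 88.38681109493513
top 230 230 [-2.3  0.7] zr [162.2 196.7]
scene 661 657 [-1.3 -0.1] zr [160.7 196.6]
t 31.4 pos [ 575.7 -230.7  316.5] yyaw 88.38 tilt 0.01 F [-0.3  0.2 -2.5] w 12.8 q6 -1.94 ROW [0.025 0.009 0.064] twist -0.0
```

```bash

python3 -m handwheel '[[[0,0.01,0.065,0],[0,0.01,0.065,0],[0.2,0.01,0.065,0],[0.4,0.01,0.065,0],[0.6,0.01,0.065,0],[0.8,0.01,0.065,0],[0.8,0.01,0.065,0],[0.8,0.01,0.065,0]]]' 
python3 gfit.py; python3 go.py 582.2 -230 210 88.4
python3 - <<'E'
from h import *
cv2.imwrite('pics/gi.png',cv2.resize(load('scene')['img'][120:290,150:300],None,fx=3.5,fy=3.5,interpolation=cv2.INTER_CUBIC))
cv2.imwrite('pics/gj.png',cv2.resize(load('top')['img'][120:290,320:490],None,fx=3.5,fy=3.5,interpolation=cv2.INTER_CUBIC))
E
```

```text
time: 32.15
tool_pos: [583.2, -229.4, 236.6]
orientation: [0.707, 0.01, 0.707, -0.01]
wrist_force: [-0.5, 0.2, -2.5]
width: 12.9
tool [ 583.2 -229.4  236.6] 88.442914719219
top 156 154 [-1.7  0.8] zr [ 83.2 117. ]
scene 659 480 [-2.3 -0.5] zr [ 82.2 117.1]
t 32.2 pos [ 583.8 -229.6  237.9] yyaw 88.44 tilt 0.17 F [ 1.  -0.2 -2.8] w 12.5 q6 -1.94 ROW [ 0.278 -0.004 -0.017] twist 0.0001
```

View pics/gi.png

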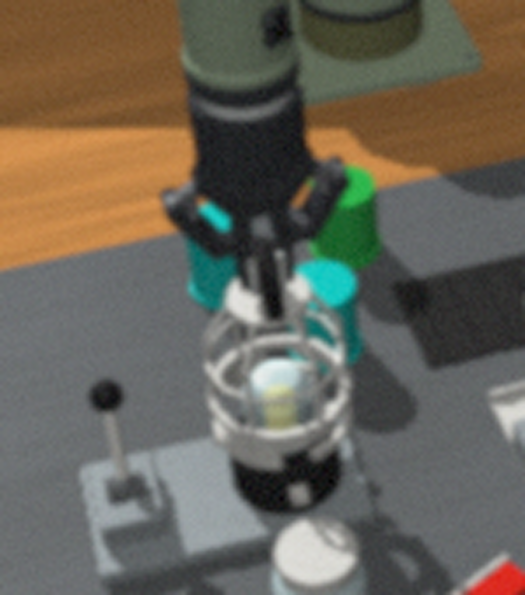

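```bash

python3 -m handwheel '[[[0.05,0,-0.006,0],[0.1,0,-0.006,0],[0.15,0,-0.006,0],[0.2,0,-0.006,0],[0.25,0,-0.006,0],[0.28,0,-0.006,0],[0.28,0,-0.006,0]]]' 
python3 -m handwheel '[[[0.03,0,0,0],[0.06,0,0,0],[0.09,0,0,0],[0.12,0,0,0],[0.12,0,0,0]]]' 
python3 -m handwheel '[[[0.03,0,0,0],[0.06,0,0,0],[0.06,0,0,0]]]' 
python3 go.py 582.2 -230 184 88.4
```

```text
time: 32.95
tool_pos: [582.1, -229.2, 207.5]
orientation: [0.707, 0.01, 0.707, -0.009]
wrist_force: [-0.3, -0.1, -2.7]
width: 12.8
time: 33.45
tool_pos: [582.1, -229.2, 195.7]
orientation: [0.707, 0.01, 0.707, -0.009]
wrist_force: [-0.0, -0.2, -3.7]
width: 13.0
time: 33.75
tool_pos: [582.1, -229.2, 189.7]
orientation: [0.707, 0.01, 0.707, -0.009]
wrist_force: [0.7, 0.2, -2.9]
width: 12.7
t 33.8 pos [ 582.1 -229.2  189.7] yyaw 88.44 tilt 0.06 F [ 0.7  0.2 -2.9] w 12.7 q6 -1.94 ROW [ 0.057 -0.008  0.001] twist 0.0001
```

```bash

python3 -m handwheel '[[[0.02,0,0,0],[0.04,0,0,0],[0.04,0,0,0]]]' 
python3 -m handwheel '[[[0.01,0,0,0],[0.02,0,0,0],[0.02,0,0,0]]]' 
python3 go.py 582.2 -230 184 88.4
```

```text
time: 34.05
tool_pos: [582.2, -229.2, 185.9]
orientation: [0.707, 0.01, 0.707, -0.01]
wrist_force: [-0.8, 0.5, -3.3]
width: 12.7
time: 34.35
tool_pos: [582.4, -229.2, 184.1]
orientation: [0.707, 0.01, 0.707, -0.01]
wrist_force: [0.4, 1.2, -3.6]
width: 12.8
t 34.4 pos [ 582.4 -229.2  184.1] yyaw 88.44 tilt 0.02 F [ 0.4  1.2 -3.6] w 12.8 q6 -1.94 ROW [ 0.001 -0.008 -0.001] twist 0.0001
```

```bash

python3 -m handwheel '[[[0.01,0,0,0],[0.02,0,0,0],[0.02,0,0,0]]]' 
python3 go.py 582.2 -230 184 88.4
```

```text
time: 34.65
tool_pos: [582.7, -229.2, 183.9]
orientation: [0.708, 0.01, 0.706, -0.01]
wrist_force: [-1.2, 1.3, 5.0]
width: 12.6
t 34.6 pos [ 582.7 -229.2  183.9] yyaw 88.44 tilt 0.09 F [-1.2  1.3  5. ] w 12.6 q6 -1.94 ROW [-0.001 -0.008 -0.005] twist 0.0001
```

```bash

python3 -m handwheel '[[[0,0,0,0.014],[0,0,0,0.028],[0,0,0,0.042],[0,0,0,0.056],[0,0,0,0.07],[0,0,0,0.07]]]' 
python3 go.py 582.2 -230 184 39.4
python3 -m handwheel '[[[0,0,0,0.014],[0,0,0,0.028],[0,0,0,0.04],[0,0,0,0.04]]]' 
python3 go.py 582.2 -230 176 39.4
```

```text
time: 35.25
tool_pos: [583.3, -230.2, 183.9]
orientation: [0.689, 0.163, 0.687, -0.164]
wrist_force: [-0.1, -1.3, 5.0]
width: 12.4
t 35.2 pos [ 583.3 -230.2  183.9] yyaw 63.24 tilt 0.23 F [-0.1 -1.3  5. ] w 12.4 q6 -1.5 ROW [-0.002 -0.003 -0.011] twist 0.0662
time: 35.65
tool_pos: [583.4, -230.1, 183.7]
orientation: [0.664, 0.248, 0.661, -0.248]
wrist_force: [0.4, -0.9, 4.8]
width: 12.9
t 35.6 pos [ 583.4 -230.1  183.7] yyaw 48.93 tilt 0.23 F [ 0.4 -0.9  4.8] w 12.9 q6 -1.25 ROW [ 0.077 -0.007 -0.01 ] twist 0.0265
```

```bash

python3 -m handwheel '[[[0,0,0,0.01],[0,0,0,0.02],[0,0,0,0.027],[0,0,0,0.027]]]' 
python3 go.py 582.2 -230 176 39.4
python3 -m handwheel '[[[0.02,0,0,0],[0.04,0,0,0],[0.04,0,0,0]]]' 
python3 go.py 582.2 -230 176 39.4
```

```text
time: 36.05
tool_pos: [581.7, -228.7, 181.1]
orientation: [0.638, 0.303, 0.64, -0.303]
wrist_force: [0.3, 0.5, -3.2]
width: 12.6
t 36.0 pos [ 581.7 -228.7  181.1] yyaw 39.25 tilt 0.16 F [ 0.3  0.5 -3.2] w 12.6 q6 -1.08 ROW [ 0.051 -0.005  0.013] twist -0.0004
time: 36.35
tool_pos: [582.1, -229.0, 177.5]
orientation: [0.638, 0.304, 0.639, -0.303]
wrist_force: [0.2, -0.5, -3.6]
width: 12.7
t 36.4 pos [ 582.1 -229.   177.5] yyaw 39.17 tilt 0.09 F [ 0.2 -0.5 -3.6] w 12.7 q6 -1.08 ROW [ 0.015 -0.005  0.009] twist -0.0006
```

Dropping into the notches. Another 2 mm, then release.

```bash

python3 -m handwheel '[[[0.01,0,0,0],[0.02,0,0,0],[0.025,0,0,0],[0.025,0,0,0]]]' 
python3 -m handwheel '[[[0,0,0,0],[0,0,0,0],[0,0,0,0],[0,0,0,0],[0,0,0,0],[0,0,0,0]]]' 1
python3 -m handwheel '[[[-0.1,0,0,0],[-0.3,0,0,0],[-0.6,0,0,0],[-0.9,0,0,0],[-1,0,0,0],[-1,0,0,0]]]'
python3 -m handwheel '[[[0,-0.3,-0.3,0],[0,-0.6,-0.6,0],[0,-0.9,-0.9,0],[0,-1,-1,0],[0,-1,-1,0]]]' -1
python3 go.py 500 -353 250 90
python3 - <<'E'
from fit import *
for n in('top','scene'):
    grab(n)
    P=pts(n,(530,640),(-290,-170),(153,195)); print(n,'bar',np.round(P.mean(0),1),len(P),cv2.minAreaRect(P[:,:2].astype(np.float32)),np.percentile(P[:,2],98))
    P=pts(n,(530,640),(-290,-170),(140,153)); print('disc',np.round(P.mean(0),1),len(P),np.median(P[:,2]))
from gyaw import *
gyaw(581.2,-229.8,20,('scene',))
cv2.imwrite('pics/gk.png',cv2.resize(load('scene')['img'][140:300,150:310],None,fx=3.5,fy=3.5,interpolation=cv2.INTER_CUBIC))
E
for i in 0 2 3; do python3 hang.py $i 2>/dev/null;done
```

```text
time: 36.75
tool_pos: [582.5, -229.2, 176.1]
orientation: [0.639, 0.304, 0.638, -0.304]
wrist_force: [1.2, 0.2, -1.7]
width: 13.2
time: 37.35
tool_pos: [582.5, -229.3, 175.9]
orientation: [0.639, 0.304, 0.638, -0.304]
wrist_force: [-0.3, 0.5, -0.2]
width: 85.5
time: 37.95
tool_pos: [583.1, -229.5, 277.8]
orientation: [0.64, 0.304, 0.637, -0.304]
wrist_force: [0.2, -0.2, 0.6]
width: 85.2
time: 38.45
tool_pos: [439.9, -214.4, 275.0]
orientation: [0.638, 0.304, 0.639, -0.304]
wrist_force: [-0.3, -0.1, -0.1]
width: 12.1
t 38.5 pos [ 439.9 -214.4  275. ] yyaw 39.06 tilt 0.11 F [-0.3 -0.1 -0.1] w 12.1 q6 -1.16 ROW [ 0.248 -0.406  1.456] twist -0.1415
top bar [ 579.9 -226.3  178.5] 256 ((581.5987548828125, -227.3438720703125), (44.4333381652832, 53.19877243041992), 76.4034423828125) 184.09109943103263
disc [ 580.4 -227.1  148.9] 520 149.13071666206764
scene bar [ 587.9 -230.4  172.2] 235 ((585.949951171875, -229.48388671875), (48.14811325073242, 59.0147590637207), 7.79838228225708) 184.41188034529782
disc [ 594.8 -226.8  148.9] 181 149.5742361373677
scene [72 70 74 68 76 77] [813. 809. 801. 795. 795. 793.] at+60: 407.0
tot [72 70 74 68 76 77 75 71] [813. 809. 801. 795. 795. 793. 793. 793.] opp 407.0
n 1646 mouth [592.4 321.   61. ] tilt [ 0.34 -0.02] res 1.16 | dist 41.1 z on peg 38.3 angle 0.014
n 1687 mouth [598.6 108.1  61.5] tilt [0.22 0.24] res 1.08 | dist 41.4 z on peg 38.7 angle 0.276
n 1546 mouth [600.6   5.3  60.9] tilt [ 0.35 -0.  ] res 1.12 | dist 41.4 z on peg 38.5 angle 0.009
```

View pics/gk.png

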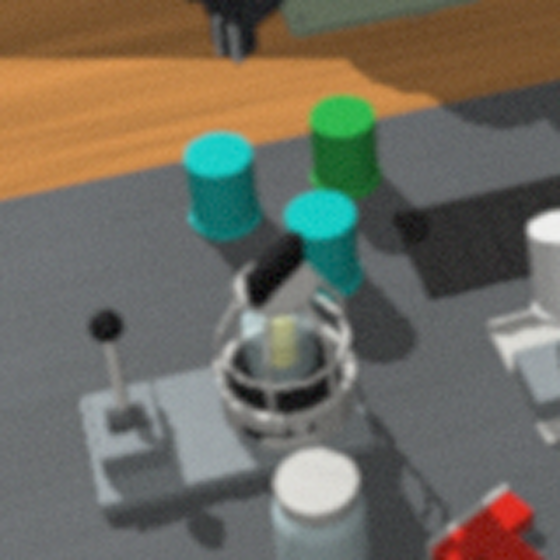

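The guard is locked: disc top at 149 mm, as expected for origin at 20 mm. The cup on peg 3 now reads 0.276 rad, so it has been knocked. I'll take a closer look.

```bash
python3 - <<'E'
from h import *
grab('top');grab('scene')
a=cv2.resize(load('scene')['img'][160:270,280:440],None,fx=5,fy=5,interpolation=cv2.INTER_CUBIC)[:,:800]
b=cv2.resize(load('top')['img'][150:250,100:310],None,fx=3.8,fy=3.8,interpolation=cv2.INTER_CUBIC)
cv2.imwrite('pics/k1.png',a);cv2.imwrite('pics/k2.png',b)
E
for i in 0 2 3; do python3 hang.py $i 2>/dev/null;done
```

```text
n 1642 mouth [592.4 321.   61.1] tilt [ 0.35 -0.02] res 1.11 | dist 41.1 z on peg 38.4 angle 0.008
n 1685 mouth [599.  108.1  61.6] tilt [0.23 0.24] res 1.08 | dist 41.2 z on peg 38.7 angle 0.273
n 1547 mouth [600.6   5.4  60.9] tilt [ 0.34 -0.  ] res 1.09 | dist 41.4 z on peg 38.5 angle 0.008
```

View pics/k1.png

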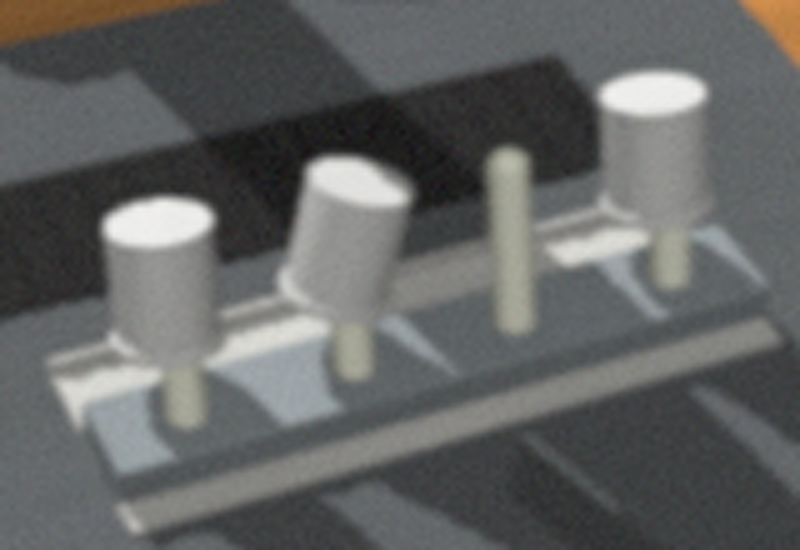

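View pics/k2.png

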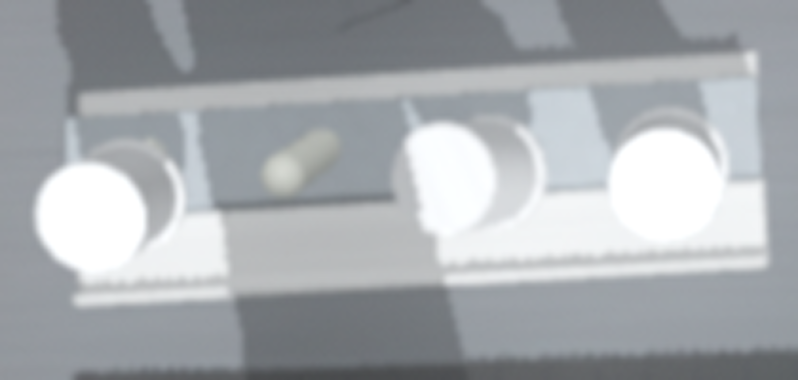

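```bash

python3 -m handwheel '[[[0,0,0,-0.02],[0,0,0,-0.04],[0,0,0,-0.06],[0,0,0,-0.08],[0,0,0,-0.1],[0,0,0,-0.12],[0,0,0,-0.146],[0,0,0,-0.146],[0,0,0,-0.146]]]' 1
python3 -m handwheel '[[[0,0.4,0.2,0],[0,0.8,0.4,0],[0,1,0.5,0],[0,1,0.5,0]]]' >/dev/null
python3 -m handwheel '[[[0,0.4,0.2,0],[0,0.8,0.4,0],[0,1,0.5,0],[0,1,0.5,0]]]' >/dev/null
python3 -m handwheel '[[[0,0.4,0.2,0],[0.2,0.8,0.4,0],[0.4,1,0.5,0],[0.4,1,0.5,0]]]' 
python3 go.py 585 121 230 91.6
```

```text
time: 39.55
tool_pos: [442.6, -214.9, 275.4]
orientation: [0.707, -0.009, 0.707, 0.01]
wrist_force: [-0.1, -0.3, 0.7]
width: 85.7
time: 40.75
tool_pos: [582.2, 90.0, 232.5]
orientation: [0.705, -0.011, 0.709, 0.01]
wrist_force: [-0.5, -0.0, -0.6]
width: 85.2
t 40.8 pos [582.2  90.  232.5] yyaw 91.72 tilt 0.34 F [-0.5 -0.  -0.6] w 85.2 q6 -1.47 ROW [0.025 0.309 0.037] twist 0.0003
```

```bash

python3 -m handwheel '[[[0.1,0.31,0.03,0],[0.25,0.31,0.03,0],[0.4,0.31,0.03,0],[0.6,0.31,0.03,0],[0.6,0.31,0.03,0],[0.6,0.31,0.03,0]]]' 
python3 go.py 584 121 126 91.6
python3 - <<'E'
from h import *
grab('top');grab('scene')
a=cv2.resize(load('scene')['img'][120:270,280:440],None,fx=4,fy=4,interpolation=cv2.INTER_CUBIC)
cv2.imwrite('pics/k3.png',a)
E
python3 hang.py 2 2>/dev/null
```

```text
time: 41.35
tool_pos: [585.2, 119.0, 176.6]
orientation: [0.707, -0.01, 0.707, 0.01]
wrist_force: [-0.2, 0.5, 0.2]
width: 85.5
t 41.4 pos [585.2 119.  176.6] yyaw 91.57 tilt 0.03 F [-0.2  0.5  0.2] w 85.5 q6 -1.42 ROW [ 0.506  0.021 -0.011] twist -0.0001
n 872 mouth [599.  107.5  61.5] tilt [0.22 0.24] res 1.25 | dist 41.1 z on peg 38.6 angle 0.276
```

View pics/k3.png

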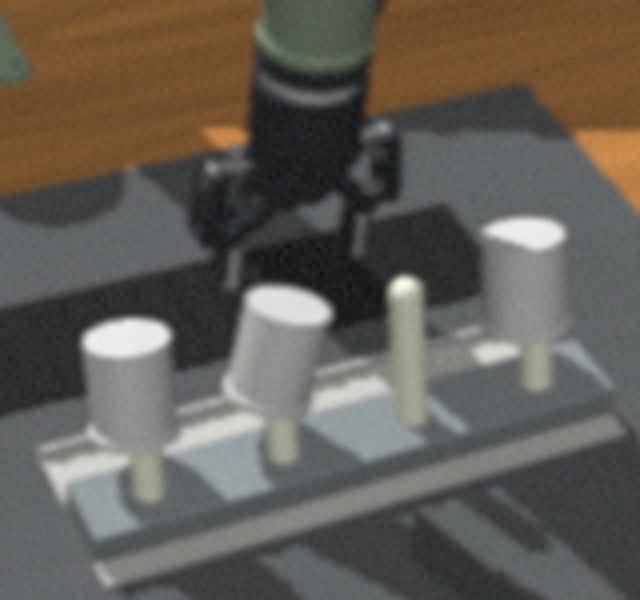

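```bash

python3 -m handwheel '[[[0.0,0.03,-0.01,0],[0.15,0.03,-0.01,0],[0.3,0.03,-0.01,0],[0.4,0.03,-0.01,0],[0.5,0.03,-0.01,0],[0.5,0.03,-0.01,0]]]' 
python3 -m handwheel '[[[0,0,0,0],[0,0,0,0],[0,0,0,0],[0,0,0,0],[0,0,0,0],[0,0,0,0],[0,0,0,0],[0,0,0,0]]]' -1
python3 go.py 575 110.5 129 91.6
python3 - <<'E'
from h import *
grab('top');grab('scene')
a=cv2.resize(load('scene')['img'][120:270,280:440],None,fx=4,fy=4,interpolation=cv2.INTER_CUBIC)
cv2.imwrite('pics/k4.png',a)
E
python3 hang.py 2 2>/dev/null
```

```text
time: 42.05
tool_pos: [583.2, 123.5, 124.7]
orientation: [0.706, -0.01, 0.708, 0.01]
wrist_force: [0.1, -0.7, -0.0]
width: 85.3
time: 42.85
tool_pos: [584.7, 124.2, 127.2]
orientation: [0.708, -0.01, 0.706, 0.011]
wrist_force: [-0.8, 3.2, 6.0]
width: 59.5
t 42.9 pos [584.7 124.2 127.2] yyaw 91.67 tilt 0.18 F [-0.8  3.2  6. ] w 59.5 q6 -1.41 ROW [-0.018 -0.134 -0.101] twist 0.0002
n 910 mouth [598.9 113.4  65. ] tilt [0.24 0.1 ] res 2.42 | dist 43.8 z on peg 41.8 angle 0.155
```

View pics/k4.png

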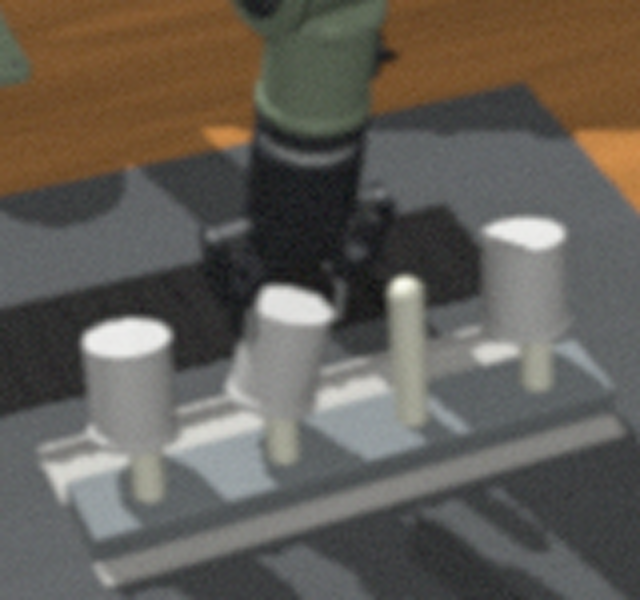

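```bash

python3 -m handwheel '[[[-0.02,-0.04,0,0],[-0.04,-0.08,-0.02,0],[-0.04,-0.12,-0.05,0],[-0.04,-0.135,-0.08,0],[-0.04,-0.135,-0.1,0],[-0.04,-0.135,-0.1,0]]]' 
python3 -m handwheel '[[[0.03,0,0,0],[0.05,0,0,0],[0.05,0,0,0]]]' 
python3 go.py 575 110.5 129 91.6
python3 - <<'E'
from h import *
grab('top');grab('scene')
a=cv2.resize(load('scene')['img'][120:270,280:440],None,fx=4,fy=4,interpolation=cv2.INTER_CUBIC)
cv2.imwrite('pics/k5.png',a)
E
python3 hang.py 2 2>/dev/null
```

```text
time: 43.55
tool_pos: [577.8, 112.2, 130.3]
orientation: [0.71, -0.008, 0.704, 0.012]
wrist_force: [7.4, 11.0, -3.8]
width: 58.9
time: 43.85
tool_pos: [577.0, 111.6, 127.4]
orientation: [0.71, -0.009, 0.704, 0.012]
wrist_force: [1.6, 7.8, 8.7]
width: 58.9
t 43.9 pos [577.  111.6 127.4] yyaw 91.65 tilt 0.53 F [1.6 7.8 8.7] w 58.9 q6 -1.43 ROW [-0.017 -0.011 -0.021] twist 0.0001
n 884 mouth [599.6 103.1  67.2] tilt [0.37 0.08] res 2.5 | dist 45.9 z on peg 43.7 angle 0.094
```

View pics/k5.png

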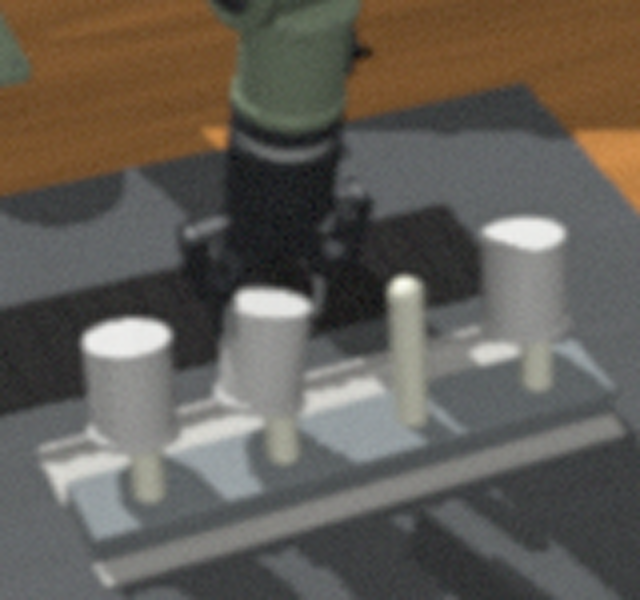

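```bash

python3 -m handwheel '[[[0,0.03,0,0],[0,0.05,0,0],[0,0.05,0,0],[0,0.05,0,0]]]' 
python3 -m handwheel '[[[0,0,0,0],[0,0,0,0],[0,0,0,0],[0,0,0,0],[0,0,0,0]]]' 1
python3 -m handwheel '[[[-0.1,0,0,0],[-0.3,0,0,0],[-0.6,0,0,0],[-0.9,0,0,0],[-1,0,-0.2,0],[-1,0,-0.5,0],[-1,0,-1,0],[-1,0,-1,0]]]'
python3 - <<'E'
from h import *
grab('top');grab('scene')
a=cv2.resize(load('scene')['img'][120:270,280:440],None,fx=4,fy=4,interpolation=cv2.INTER_CUBIC)
cv2.imwrite('pics/k6.png',a)
E
for i in 0 2 3; do python3 hang.py $i 2>/dev/null;done
```

```text
time: 44.35
tool_pos: [576.3, 114.0, 126.8]
orientation: [0.709, -0.011, 0.705, 0.01]
wrist_force: [1.7, 0.7, 7.8]
width: 58.7
time: 44.85
tool_pos: [573.9, 114.6, 124.5]
orientation: [0.707, -0.01, 0.707, 0.01]
wrist_force: [-0.4, 0.3, -0.4]
width: 85.5
time: 45.65
tool_pos: [467.0, 111.0, 224.3]
orientation: [0.704, -0.011, 0.71, 0.01]
wrist_force: [1.1, 0.4, -0.2]
width: 85.5
n 1272 mouth [592.9 321.2  61.2] tilt [ 0.36 -0.03] res 1.16 | dist 40.9 z on peg 38.4 angle 0.017
n 1381 mouth [598.5 109.1  61.1] tilt [0.34 0.09] res 1.12 | dist 41.0 z on peg 38.4 angle 0.101
n 1545 mouth [600.5   5.2  60.9] tilt [0.34 0.  ] res 1.17 | dist 41.5 z on peg 38.5 angle 0.015
```

View pics/k6.png

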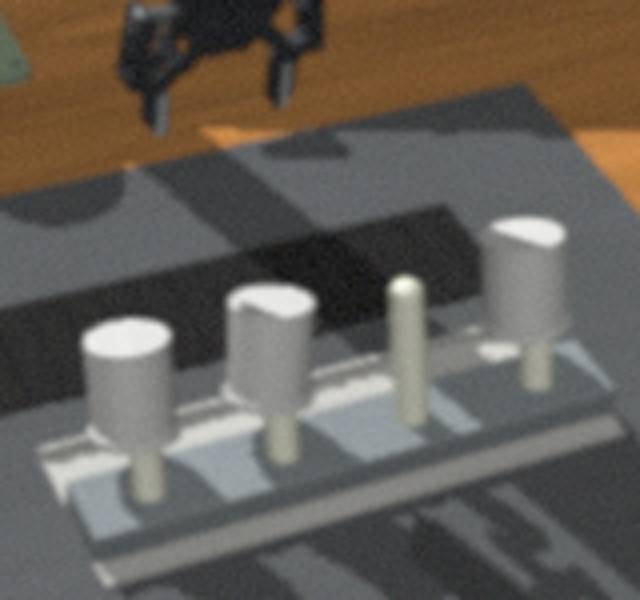

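```bash

python3 -m handwheel '[[[0,-0.4,0,0],[0,-0.8,0,0],[0,-1,0,0],[0,-1,0,0]]]' -1 >/dev/null
python3 -m handwheel '[[[0,-0.4,0,0],[0,-0.8,0,0],[0,-1,0,0],[0,-1,0,0]]]'  >/dev/null
python3 -m handwheel '[[[0,-0.4,0,0],[0,-0.8,0,0],[0,-1,0,0],[0,-1,0,0]]]'  >/dev/null
python3 -m handwheel '[[[0,-0.4,0,0],[0,-0.8,0,0],[0,-1,0,0],[0,-1,0,0]]]' 
python3 go.py 475 -354 220 91.6
```

```text
time: 47.35
tool_pos: [487.0, -288.4, 224.6]
orientation: [0.707, -0.01, 0.707, 0.01]
wrist_force: [-1.1, 1.1, 0.1]
width: 0.0
t 47.4 pos [ 487.  -288.4  224.6] yyaw 91.6 tilt 0.04 F [-1.1  1.1  0.1] w 0.0 q6 -2.15 ROW [ 0.046 -0.652 -0.138] twist 0.0
```

```bash

python3 -m handwheel '[[[0,-0.3,-0.14,0],[0,-0.65,-0.14,0],[0.2,-0.65,-0.14,0],[0.5,-0.65,-0.14,0],[0.9,-0.65,-0.14,0],[1,-0.65,-0.14,0],[1,-0.65,-0.14,0]]]' 
python3 -m handwheel '[[[0.1,0,0,0],[0.1,0,0,0]]]' 
python3 go.py 590 -354 112 91.6
for i in 0 2 3; do python3 hang.py $i 2>/dev/null;done
python3 - <<'E'
from fit import *
for n in('top','scene'):
    grab(n)
    P=pts(n,(530,640),(-290,-170),(140,153)); print('disc',len(P),np.median(P[:,2]))
    P=pts(n,(520,680),(-420,-310),(85,135)); print(np.round(P.mean(0),1),len(P))
cv2.imwrite('pics/w1.png',cv2.resize(load('scene')['img'][140:300,130:310],None,fx=4,fy=3.5,interpolation=cv2.INTER_CUBIC))
E
for i in 0 2 3; do python3 hang.py $i 2>/dev/null;done
```

```text
time: 48.05
tool_pos: [473.9, -351.1, 123.6]
orientation: [0.706, -0.01, 0.708, 0.012]
wrist_force: [0.1, -0.1, 0.7]
width: -0.1
time: 48.25
tool_pos: [474.4, -353.1, 115.4]
orientation: [0.707, -0.011, 0.707, 0.01]
wrist_force: [0.4, -0.0, 0.3]
width: 0.2
t 48.2 pos [ 474.4 -353.1  115.4] yyaw 91.71 tilt 0.06 F [ 0.4 -0.   0.3] w 0.2 q6 -2.26 ROW [ 0.035 -0.043  1.155] twist 0.0003
n 1272 mouth [592.9 321.2  61.2] tilt [ 0.36 -0.03] res 1.16 | dist 40.9 z on peg 38.4 angle 0.017
n 1381 mouth [598.5 109.1  61.1] tilt [0.34 0.09] res 1.12 | dist 41.0 z on peg 38.4 angle 0.101
n 1545 mouth [600.5   5.2  60.9] tilt [0.34 0.  ] res 1.17 | dist 41.5 z on peg 38.5 angle 0.015
disc 513 149.0571932169744
[ 543.1 -351.2  115.8] 135
disc 185 149.3768556691664
[ 550.8 -354.8  110.3] 101
n 1641 mouth [592.4 321.1  61.2] tilt [ 0.35 -0.02] res 1.09 | dist 41.2 z on peg 38.5 angle 0.01
n 1610 mouth [598.2 109.2  61.2] tilt [0.34 0.09] res 1.08 | dist 41.3 z on peg 38.5 angle 0.099
n 1545 mouth [600.6   5.4  60.8] tilt [ 0.34 -0.  ] res 1.12 | dist 41.4 z on peg 38.4 angle 0.011
```

View pics/w1.png

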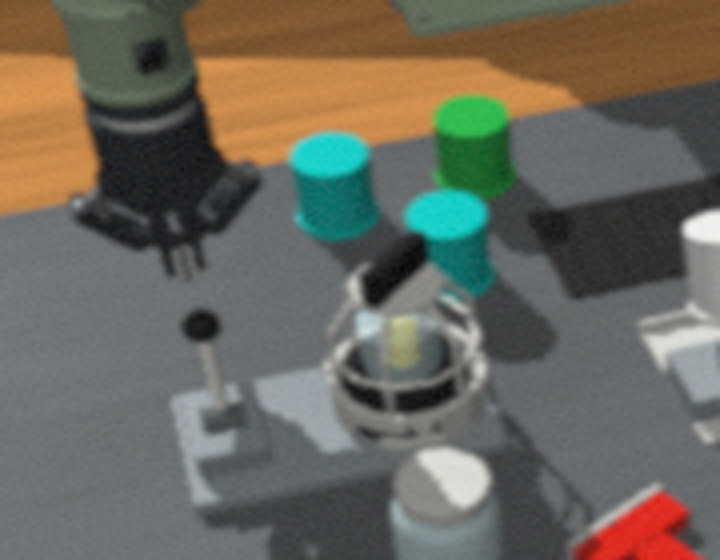

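```bash

python3 -m handwheel '[[[0.02,-0.04,0.1,0],[0.02,-0.04,0.2,0],[0.02,-0.04,0.3,0],[0.02,-0.04,0.4,0],[0.02,-0.04,0.5,0],[0.02,-0.04,0.6,0],[0.02,-0.04,0.7,0],[0.02,-0.04,0.8,0],[0.02,-0.04,0.9,0],[0.02,-0.04,0.9,0]]]' 
python3 -m handwheel '[[[0,0,0.1,0],[0,0,0.2,0],[0,0,0.24,0],[0,0,0.24,0]]]' 
python3 go.py 590 -356 112 91.6
python3 - <<'E'
from fit import *
for n in('top','scene'):
    grab(n)
cv2.imwrite('pics/w2.png',cv2.resize(load('scene')['img'][140:300,130:310],None,fx=4,fy=3.5,interpolation=cv2.INTER_CUBIC))
E
```

```text
time: 49.35
tool_pos: [565.6, -354.7, 112.6]
orientation: [0.708, -0.011, 0.707, 0.011]
wrist_force: [-0.7, 0.3, -0.1]
width: 0.1
time: 49.75
tool_pos: [588.8, -353.9, 112.6]
orientation: [0.707, -0.01, 0.707, 0.011]
wrist_force: [0.6, 0.1, -0.3]
width: 0.0
t 49.8 pos [ 588.8 -353.9  112.6] yyaw 91.7 tilt 0.04 F [ 0.6  0.1 -0.3] w 0.0 q6 -2.16 ROW [ 0.006 -0.021  0.012] twist 0.0003
```

View pics/w2.png

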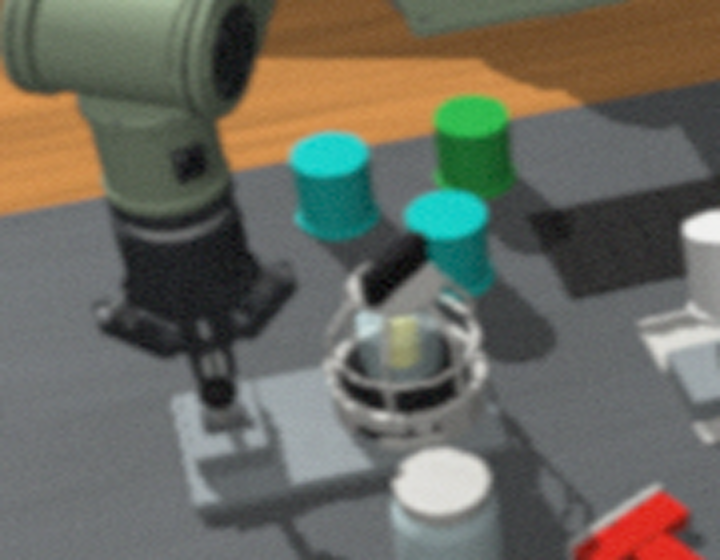

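```bash

python3 -m handwheel '[[[0,0,0.03,0],[0,0,0.06,0],[0,0,0.06,0]]]' 
python3 -m handwheel '[[[0,0,0.03,0],[0,0,0.04,0],[0,0,0.04,0]]]' 
python3 - <<'E'
from fit import *
g=grab('scene')
P=pts('scene',(600,660),(-380,-325),(92,128)); c=least_squares(lambda q:np.linalg.norm(P-q,axis=1)-13,[612,-354,107],loss='soft_l1',f_scale=2).x
print(len(P),np.round(c,1))
E
```

```text
time: 50.15
tool_pos: [593.0, -353.9, 112.7]
orientation: [0.706, -0.01, 0.708, 0.011]
wrist_force: [-2.7, 0.3, 0.7]
width: 0.1
time: 50.45
tool_pos: [593.5, -353.9, 112.6]
orientation: [0.704, -0.01, 0.711, 0.011]
wrist_force: [-12.0, -1.2, 5.6]
width: -0.1
119 [ 613.8 -356.1  110.7]
```

```bash

python3 -m handwheel '[[[0,0,-0.1,0],[0,0,-0.3,0],[0,0,-0.6,0],[0,0,-0.9,0],[-0.3,0,-1,0],[-0.6,0,-1,0],[-1,0,-1,0],[-1,0,-1,0],[-1,0,-1,0]]]' 
python3 -m handwheel '[[[0,0.3,-0.3,0],[0,0.6,-0.6,0],[0,0.6,-0.6,0],[0,0.6,-0.6,0],[0,0.6,-0.6,0],[0,0.6,-0.6,0]]]' 
python3 - <<'E'
from fit import *
for n in('top','scene'):
    g=grab(n); cv2.imwrite('pics/end_%s.png'%n,g['img'])
    P=pts(n,(600,660),(-380,-325),(92,128)); c=least_squares(lambda q:np.linalg.norm(P-q,axis=1)-13,[612,-354,107],loss='soft_l1',f_scale=2).x
    print(len(P),np.round(c,1))
    P=pts(n,(530,640),(-290,-170),(140,153)); print('disc',len(P),np.median(P[:,2]))
s=env.observe();print(s['time'],s['wrist_force'],s['joint_velocities'])
E
for i in 0 2 3; do python3 hang.py $i 2>/dev/null;done
```

```text
time: 51.4
tool_pos: [498.7, -357.0, 214.2]
orientation: [0.708, -0.011, 0.706, 0.01]
wrist_force: [-1.1, 0.4, -1.0]
width: -0.2
time: 52.0
tool_pos: [437.1, -299.2, 212.5]
orientation: [0.707, -0.01, 0.707, 0.01]
wrist_force: [0.6, -0.2, 0.7]
width: 0.1
137 [ 616.2 -355.3  106.6]
disc 514 149.0975269075656
84 [ 615.6 -356.8  107.7]
disc 183 149.25345660247592
52.1 [-0.62322887 -0.06374763 -0.34605112] [ 9.51362147e-05 -2.46172355e-03  5.61468103e-03 -8.03058780e-04
  2.91932646e-03 -9.69847798e-04]
n 1642 mouth [592.3 321.   61.1] tilt [ 0.34 -0.02] res 1.12 | dist 41.2 z on peg 38.5 angle 0.013
n 1607 mouth [598.2 109.   61.2] tilt [0.34 0.09] res 1.13 | dist 41.3 z on peg 38.5 angle 0.099
n 1548 mouth [600.5   5.2  60.9] tilt [ 0.34 -0.  ] res 1.21 | dist 41.5 z on peg 38.5 angle 0.011
```

View pics/end_scene.png

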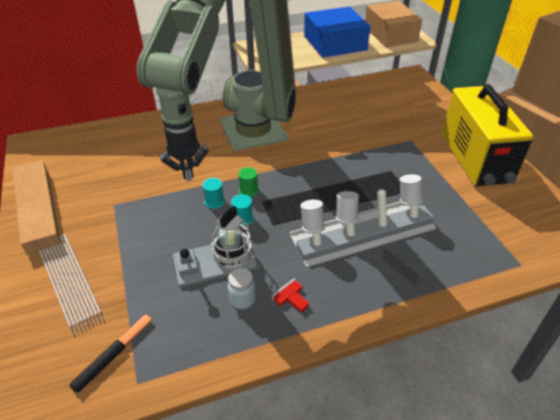

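The end picture shows three cups hanging at (312,215), (347,207) and (410,190), the guard on the lamp at (231,243), and the lever over to the lamp's +x side at (185,256). The magnet and jar are where they started. Handing in.

```bash
python3 -c "
from bench import close_job
print(close_job())"
```

```text
the job is handed in; nothing more can be done
None
```

I hung all three cups on their own pegs (the fourth was absent), locked the guard on the lamp, and then threw the switch fully over to on. I handed the job in at about 52 s. No verdict is reported, so the figures below are my own last camera checks.

| Item | Last check | Limit |
|---|---|---|
| Cups, mouth to peg root | 41.2, 41.3, 41.5 mm | under 55 mm |
| Cups, height up the peg | 38.5 mm each | over 25 mm |
| Cups, angle to peg | 0.01, 0.10, 0.01 rad | under 0.3 rad |
| Guard, disc top height | about 149 mm, so its origin is about 20 mm up | origin under 23.5 mm |
| Switch ball | x about 616 mm; the lever was at its end stop, about 1.0 rad | over 0.8 rad |

- **Knocked cup:** one hung cup was found at 0.276 rad after the guard was locked. I regripped and straightened it to 0.10 rad before throwing the switch.
- **Guard position:** I did not measure its horizontal offset from the lamp precisely. The disc's mean position from one camera view was about 3 mm off the lamp axis, within the 8 mm allowed; the other view was skewed by viewing angle.
- **Bulb:** I did not measure contact with it. Wrist force stayed within about 5 N while the guard was lowered and turned.
- **Objects left alone:** I never touched the magnet, angle piece, jar or coloured look-alikes. In the end picture the magnet and jar are where they started. I made no separate check of the angle piece.

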